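# Change the batch in the sherd dryer

### The arm

A 6-joint arm with a two-finger parallel gripper is mounted at the origin on a cart in front of the work surface, level with it; the furniture and walls round the work are solid. World frame = base frame: x ahead of the robot, y to its left, z up, the work surface at z = 0. Lengths are in mm, angles in rad, forces in N, time in s.
With the tool pointing down it reaches from about 400 to 925 mm from the base axis. Payload 12.5 kg.
Tool frame: the origin (TCP) lies at the very end of the fingers, on their centre line; the grasp point (between the pads) lies env.grip_point_offset behind it (env.grip_point_offset is the distance from the TCP to the grasp point, in mm); y points along the fingers, z is the direction in which the jaws open and shut, and the axes are right-handed (so a half turn about y gives the same grasp; the last joint's range is limited). The gripper opens to 95 mm and grips with 3 to 60 N. Pads are 20 mm wide; open, the fingers measure 119 mm over their backs; the gripper's body (75 mm by 180 mm) begins 59 mm behind the grasp point.
Start: joints at [-1.281, 0.491, 1.559, -0, 1.092, -0.106], TCP at [240.99, -576.689, 214.661] pointing down, gripper open.
Joint ranges: [-3.1, 3.1], [-0.84, 2.19], [0.05, 2.79], [-1.13, 4.28], [0.06, 2.93], [-2.69, 2.69]. Speed limits (rad/s): [2.22, 2.22, 2.79, 3.14, 3.14, 3.14].

### API

Orientations are given as [roll, pitch, yaw] about the fixed x, y, z axes, in that order (R = Rz(yaw) Ry(pitch) Rx(roll)).
In Python, from cell import readout, read_camera, env, nets gives the robot as it stands.
- The arm moves only by the tool apply_moves, never from a script. Its argument "increments" is a list of rows, each a list of 3 entries, a list of its own where there are three numbers: the shift along the tool's x, y, z in cm, then the turn, a rotation vector about the tool's x, y, z in degrees, then the finger opening in cm, from 0 to 9.51. A call has exactly 5 rows; each row shifts and turns the pose as measured when the row begins, along the tool's axes as they then stand; what a row does not reach is not made up. A row lasts 1/8 s, in which the tool goes at most 62.5 mm and 10.7 degrees, less where a joint would pass 70% of its speed; a pose out of reach is approached as far as the arm can. A call with a gripper value outside its range is refused whole. The fingers move at their own pace and stop on an object; the grip force is fixed at half the most. Time passes only in rows, so rows that do not move let the fingers close, or fill a call up. It gives the time, the measured TCP pose, the force and the opening at its end, in the units of the state.
- readout.state(): the state, without advancing time (a new reading comes with each control period).
- read_camera(name): name is "side" or "top" or "wrist"; returns a dict with "img" (480x640x3 uint8, red, green, blue), "vfov" (degrees; the focal length in pixels is half the picture's height over the tangent of half this angle, whatever the lens; pixels are square), "cx", "cy" (the principal point, pixels), "rvec" (rotation vector, rad) and "tvec" (3), from world to camera coordinates, as OpenCV has them; the wrist camera has in their place "mount" (4x4, takes a point from camera to tool coordinates, whose origin is the TCP and whose axes are the tool frame's). Camera axes: x right, y down, z forward; pixel columns grow to the right and rows downward; lengths in mm; the calibration is good to about 2 mm. A picture is of the moment at which its call begins: read the wrist's pose just before it. There is no depth.
- env.job_done(): hands the job in, once; it reports no verdict.
Trained networks look in a picture, given as the dict that the camera call returned (one of the last four; its "shot" number tells which), for a name from the list of things; names that differ only in an ending like _2 or _b are one class to them, and where a whole thing is asked for, a point or a joint stands for the part that bears it (a point fixed in the world has none). Each returns a list of dicts, best first, with "confidence" (0 to 1); they miss things now and then, are a little off and sometimes report something else, mostly with a low value. They report only what shows in the picture. A call takes as long as a camera call.
- nets.look_for(picture, thing): "point" ([x, y, z] in mm, in the coordinates of the camera as it stood for that picture, good to about 4 mm: the middle of the surface that is visible of it).
- nets.mark_of(picture, thing): "point" ([x, y, z] in mm, in the coordinates of the camera as it stood for that picture, good to about 4 mm: a listed point, or the origin of a listed thing).
The state is a dict: "t": time; "joints": joint angles; "qvel": joint speeds; "tau": joint torques, N m; "eef_pos": TCP position; "tcp_rot": TCP orientation; "ft_force": force on the tool from outside, world axes, zero at the start; "moment": the same for the moment, N m; "opening": opening from 0.0 (shut) to 1.0 (fully open).
Only numpy, scipy, OpenCV 4.12 (cv2) and the standard library are available. Lean on these libraries where they do the work, as an engineer would, in place of code of your own. Each camera call takes 0.05 s, during which the arm holds its last target. There are 200 camera calls.

### The job

Change the batch in the sherd dryer: bring the lift bar up with the side lever (its collar has to be lifted before it will pass the gate), take the two dry baskets off their hooks and stand them upright side by side in the grey out tray, and hang every damp basket waiting on the table by its bail on a hook of its own. Then, with the collar lifted again, push the lever back through the gate so that the baskets go down into the well, and leave the lever beyond the gate with its collar dropped home; leave the jar and the photo scale alone.

Things in the scene. Friction and masses are not known exactly. Their poses are not given: they have to be found in the camera images.
- wet_1_grip (a point): wet_1: a basket of damp sherds waiting on the table (two or three of wet_1..3 are there). Wire basket 60 x 70 x 50 mm (its x, y, z), 0.15 kg, sherds stay put. This point: centre of the upright plastic grip over its middle, 12 mm thick along x, 24 mm wide along y, from 97 to 150 mm above the underside, 19 x 28 mm flange on top to 156 mm. Point 128 mm above the underside; z up
- wet_1_bar (a point): Middle of the bail's round cross-bar of wet_1, 33 mm straight below the grip's centre, 95 mm above the basket's underside: bar 6 mm thick along the basket's y, on two uprights 59 mm apart in the clear; basket rim 45 mm below it. Axes as the basket's
- wet_2_grip (a point): wet_2: a basket of damp sherds waiting on the table (two or three of wet_1..3 are there). Wire basket 60 x 70 x 50 mm (its x, y, z), 0.15 kg, sherds stay put. This point: centre of the upright plastic grip over its middle, 12 mm thick along x, 24 mm wide along y, from 97 to 150 mm above the underside, 19 x 28 mm flange on top to 156 mm. Point 128 mm above the underside; z up
- wet_2_bar (a point): Middle of the bail's round cross-bar of wet_2, 33 mm straight below the grip's centre, 95 mm above the basket's underside: bar 6 mm thick along the basket's y, on two uprights 59 mm apart in the clear; basket rim 45 mm below it. Axes as the basket's
- wet_3_grip (a point): wet_3: a basket of damp sherds waiting on the table (two or three of wet_1..3 are there). Wire basket 60 x 70 x 50 mm (its x, y, z), 0.15 kg, sherds stay put. This point: centre of the upright plastic grip over its middle, 12 mm thick along x, 24 mm wide along y, from 97 to 150 mm above the underside, 19 x 28 mm flange on top to 156 mm. Point 128 mm above the underside; z up
- wet_3_bar (a point): Middle of the bail's round cross-bar of wet_3, 33 mm straight below the grip's centre, 95 mm above the basket's underside: bar 6 mm thick along the basket's y, on two uprights 59 mm apart in the clear; basket rim 45 mm below it. Axes as the basket's
- dry_1_grip (a point): dry_1: a basket of dry sherds, hanging on hook_1 at the start if present (two of dry_1..3 are there). Same 60 x 70 x 50 mm wire basket with bail and plastic grip as wet_1. This point: centre of the grip, 128 mm above the underside and 33 mm above the cross-bar's axis; axes as the basket's, z up
- dry_2_grip (a point): dry_2: a basket of dry sherds, hanging on hook_2 at the start if present (two of dry_1..3 are there). Same 60 x 70 x 50 mm wire basket with bail and plastic grip as wet_1. This point: centre of the grip, 128 mm above the underside and 33 mm above the cross-bar's axis; axes as the basket's, z up
- dry_3_grip (a point): dry_3: a basket of dry sherds, hanging on hook_3 at the start if present (two of dry_1..3 are there). Same 60 x 70 x 50 mm wire basket with bail and plastic grip as wet_1. This point: centre of the grip, 128 mm above the underside and 33 mm above the cross-bar's axis; axes as the basket's, z up
- hook_1 (a point): Left twin hook, 85 mm from the next: two 6 mm prongs 30 mm apart (along y) come forward (-x) from the lift bar and turn up. Point: seat of a cross-bar's middle. Tips end 16 mm in front of it, 11 mm above it: bring the cross-bar in from the front, prongs through the bail, at least 17 mm above its seat, then lower. x = to the rear, y = left, z = up, turned with the dryer; rises 74 mm with the lift
- hook_2 (a point): Middle twin hook, 85 mm from the next: two 6 mm prongs 30 mm apart (along y) come forward (-x) from the lift bar and turn up. Point: seat of a cross-bar's middle. Tips end 16 mm in front of it, 11 mm above it: bring the cross-bar in from the front, prongs through the bail, at least 17 mm above its seat, then lower. x = to the rear, y = left, z = up, turned with the dryer; rises 74 mm with the lift
- hook_3 (a point): Right twin hook, 85 mm from the next: two 6 mm prongs 30 mm apart (along y) come forward (-x) from the lift bar and turn up. Point: seat of a cross-bar's middle. Tips end 16 mm in front of it, 11 mm above it: bring the cross-bar in from the front, prongs through the bail, at least 17 mm above its seat, then lower. x = to the rear, y = left, z = up, turned with the dryer; rises 74 mm with the lift
- pivot (a point): Pivot of the lift lever, at the dryer's left end, 85 mm above the table. y = the lever's axis, x = rearwards (away from the robot's side), z = up; turned with the dryer, about 0.2 to 0.45 rad about the vertical
- collar_grip (a point): Centre of the black lockout collar, 130 mm from the pivot up the lever's stem (146 when lifted): flat-sided, 24 mm wide along y (the lever's axis), 22 mm along x, 24 mm high, with a 36 mm (y) x 30 mm flange at its upper end. The stem ends in a 22 mm ball, top 183 mm from the pivot. z = up along the stem. Gate plates lie below, up to 91 mm from the pivot
- lever (a joint): Lift lever, rad: 0 = pushed fully away from the robot (stem leans 0.40 rad rearwards), bar down; 0.80 = pulled fully to the robot (leans 0.40 rad forwards), bar up by 74 mm. Collar down, its cross pin is stopped by the gate tooth at about 0.10 from one side, 0.70 from the other. Stays where it is left; takes 5 to 15 N at the collar
- collar (a joint): Lockout collar, m: 0 = down (locked), 0.016 = fully lifted along the stem against its spring (3 to 7 N); above 0.011 it clears the gate tooth. Springs down when released beyond the tooth; released over the tooth it rests on it
- tray_floor (a point): Centre of the inner floor of the grey out tray, 94 x 190 mm outside (x, y), 14 mm high, walls 4 mm: room for two baskets side by side along y, 85 mm apart; axes along its sides, z up; fixed
- dryer: Bench drying well, fixed: steel well 104 x 262 mm (x, y), 78 mm high, inside 96 x 254 mm; white blower housing with two columns (224 mm high) behind, lever stand at its left end. Origin on the table below the middle hook; x rearwards, y left. Bar up: hanging baskets clear the rim by 12 mm; bar down: they hang in the well, 10 mm off its floor
- jar: Small capped sample jar, 45 mm wide, 64 mm high; origin under its centre. Leave it alone
- scale_block: Photo scale block 18 x 120 x 9 mm; leave it alone

How it is judged:
By the outcome, as a careful person would: the job done as asked, in the order asked, and still so for the second after the job is handed in, with the robot touching nothing.
Of wet_1, wet_2, wet_3 only 2 to 3 are there at a start; the rules pass over those that are not, and their reading is None.
Of dry_1, dry_2, dry_3 only 2 to 2 are there at a start; the rules pass over those that are not, and their reading is None.
At some moment in a run one of wet_1, wet_2, wet_3 may be knocked a few centimetres aside while the robot is not near it.
Once in a run the grip may slacken for a moment while it holds something.
It also fails if it takes over 210 s, if anything falls off the work surface, if the arm or the gripper's body presses on something with over 40 N, if the wrist force passes 120 N, or if a joint passes its speed limit or range.

## Working session

There is one attempt and no reset: what is moved stays moved. The work goes in short steps, Python scripts to look and compute and a tool call to move; the robot and the scene stay as the last step left them, time stands still between calls to the robot, and variables do not carry over. Pictures are saved under pics/ and viewed, about 12 in all and at most 16, crops included, and the job is handed in when it is done.

Besides the shell and the picture viewer there is one more tool, called after "Call:" as name(argument=value, ...), one argument or row to a line, values as JSON. apply_moves: Moves the arm, as the interface text tells. Its arguments: {"type":"object","properties":{"increments":{"type":"array"}},"required":["increments"]}

```bash
ls; mkdir -p pics; cat > h.py <<'E'
import numpy as np, cv2
from scipy.spatial.transform import Rotation as R
from cell import readout, read_camera, env, nets
def tool():
    s=readout.state(); r=s['tcp_rot']; return np.array(s['eef_pos']),R.from_euler('xyz',r).as_matrix()
def shot(n):
    p,M=tool(); d=read_camera(n)
    if 'mount' in d:
        T=np.eye(4);T[:3,:3]=M;T[:3,3]=p; d['c2w']=T@np.array(d['mount'])
    else:
        C=cv2.Rodrigues(np.array(d['rvec'],float))[0]; T=np.eye(4);T[:3,:3]=C.T;T[:3,3]=-C.T@np.array(d['tvec'],float).ravel(); d['c2w']=T
    return d
def w(d,p): return (d['c2w']@np.r_[np.array(p,float),1])[:3]
def px(d,P):
    c=np.linalg.inv(d['c2w'])@np.r_[P,1]; f=240/np.tan(np.radians(d['vfov'])/2); return d['cx']+f*c[0]/c[2], d['cy']+f*c[1]/c[2]
def find(d,thing,k=4,f=nets.mark_of):
    for o in f(d,thing)[:k]:
        P=w(d,o['point']); print(thing,np.round(P),round(o['confidence'],2),np.round(px(d,P)))
def save(d,n): cv2.imwrite('pics/'+n+'.png',d['img'][:,:,::-1])
E
python3 - <<'E'
from h import *
print(readout.state(), env.grip_point_offset)
for n in('side','top'):
    d=shot(n); save(d,n+'0'); print(n,d['vfov'],np.round(d['c2w'],2).tolist())
    for t in('wet_1_grip','wet_1_bar','dry_1_grip','hook_1','pivot','collar_grip','tray_floor','dryer','jar','scale_block'): find(d,t)
E
```

```text
pics
{'t': 0.0, 'joints': array([-1.28060668e+00,  4.91555223e-01,  1.55945309e+00, -3.30791264e-05,
        1.09171790e+00, -1.05602185e-01]), 'qvel': array([-2.53398081e-04, -9.43685190e-04, -3.64816754e-05,  3.29911464e-04,
       -7.08893521e-07, -5.48913311e-04]), 'tau': array([-1.43071076e-03, -6.12650943e+01, -2.58182609e+01,  6.91064307e-02,
        4.82315524e-02, -9.88791453e-05]), 'eef_pos': array([ 240.90173342, -576.43464999,  214.06319516]), 'tcp_rot': array([-1.57192666e+00,  9.03096801e-05, -2.74578561e+00]), 'ft_force': array([ 0.11823777, -0.0582508 , -0.03159851]), 'moment': array([-0.03423792,  0.03679011,  0.00982539]), 'opening': 0.9996938662637203} 18.8
side 44.673525626993865 [[-0.83, -0.24, 0.5, -215.15], [-0.56, 0.37, -0.74, 1204.56], [-0.01, -0.9, -0.44, 779.89], [0.0, 0.0, 0.0, 1.0]]
wet_1_grip [437. -68. 125.] 0.63 [389. 234.]
wet_1_bar [437. -77.  90.] 0.88 [390. 245.]
dry_1_grip [585. 340. 151.] 0.53 [246. 272.]
hook_1 [584. 336. 112.] 0.82 [249. 287.]
hook_1 [626. 175. 112.] 0.69 [278. 256.]
hook_1 [603. 253. 111.] 0.64 [265. 270.]
pivot [418. 261. 130
[... 656 characters left out ...]
.61 [175. 222.]
hook_1 [630. 170. 107.] 0.93 [292. 197.]
hook_1 [593. 336. 109.] 0.87 [230. 211.]
hook_1 [603. 257. 109.] 0.73 [260. 207.]
hook_1 [610. 253.   1.] 0.31 [266. 210.]
pivot [609. 255.   0.] 0.39 [266. 211.]
pivot [463. 576.  -2.] 0.39 [153. 262.]
collar_grip [557. 449. 204.] 0.73 [176. 221.]
collar_grip [628. 173. 144.] 0.57 [290. 195.]
collar_grip [588. 336. 140.] 0.42 [227. 212.]
tray_floor [ 446. -219.    1.] 0.71 [432. 266.]
tray_floor [608. 252.  -0.] 0.35 [267. 211.]
dryer [611. 256.   1.] 0.63 [265. 210.]
dryer [628. 171. 108.] 0.54 [292. 198.]
jar [460. 577.   1.] 0.28 [153. 264.]
scale_block [460. 574.   2.] 0.78 [153. 263.]
scale_block [628. 172. 108.] 0.54 [291. 198.]
```

View pics/side0.png

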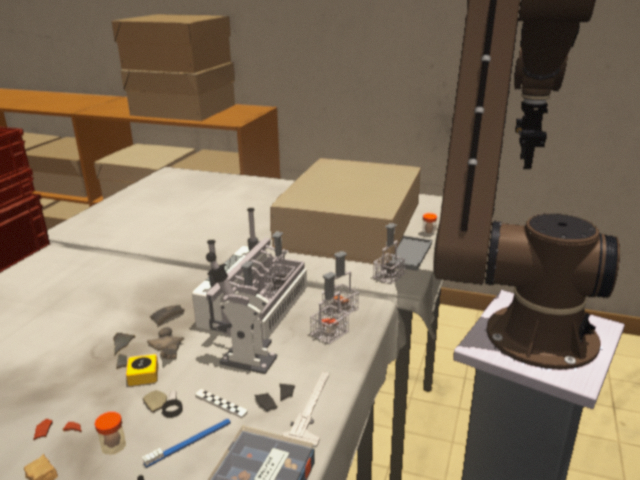

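View pics/top0.png

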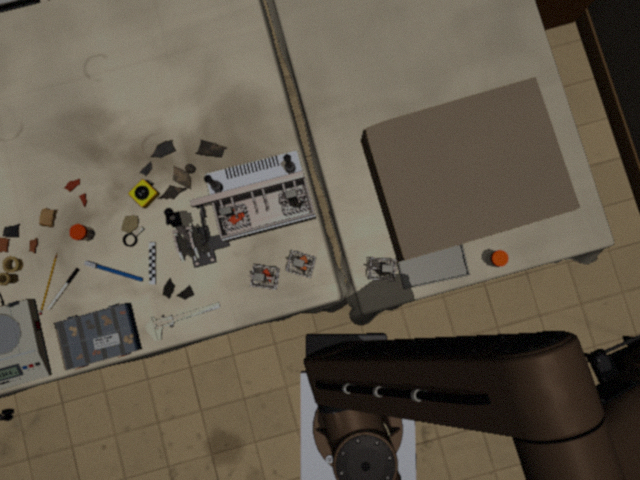

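Call:
apply_moves(
  increments=[
    [[-3.7, -1.7, -3.6], [0, 0.9, 0], 9.5],
    [[-3.7, -1.7, -3.6], [0, 0.9, 0], 9.5],
    [[-3.7, -1.7, -3.6], [0, 0.9, 0], 9.5],
    [[-3.7, -1.7, -3.6], [0, 0.9, 0], 9.5],
    [[-3.7, -1.7, -3.6], [0, 0.9, 0], 9.5],
  ],
)

```text
t: 1.72
eef_pos: [351.1, -338.4, 300.3]
tcp_rot: [-1.573, 0.0, -2.832]
ft_force: [1.0, -0.7, 0.1]
opening: 1.0
```

Call:
apply_moves(
  increments=[
    [[-3.7, -1.7, -3.6], [0, 0.9, 0], 9.5],
    [[-3.7, -1.7, -3.6], [0, 0.9, 0], 9.5],
    [[-3.7, -1.7, -3.6], [0, 0.9, 0], 9.5],
    [[-3.7, -1.7, -3.6], [0, 0.9, 0], 9.5],
    [[0, 0, 0], [0, 0.9, 0], 6],
  ],
)

```text
t: 2.35
eef_pos: [455.9, -149.9, 373.2]
tcp_rot: [-1.57, 0.004, -2.91]
ft_force: [0.8, -0.6, 0.0]
opening: 0.943
```

```bash
python3 - <<'E'
from h import *
d=shot('wrist'); save(d,'w1'); print(d['vfov'],np.round(d['mount'],2).tolist())
for t in('wet_1_grip','wet_1_bar','tray_floor','jar'): find(d,t)
print(readout.state()['t'])
E
```

```text
63.23368992117337 [[-0.0, 0.97, 0.24, -68.56], [-0.0, -0.24, 0.97, -170.8], [1.0, -0.0, 0.0, -0.2], [0.0, 0.0, 0.0, 1.0]]
wet_1_grip [438. -73. 123.] 0.95 [248. 208.]
wet_1_grip [ 442. -219.    4.] 0.47 [366. 216.]
wet_1_bar [436. -69.  88.] 0.59 [250. 205.]
tray_floor [ 444. -219.    4.] 0.73 [366. 215.]
tray_floor [435. -71. 121.] 0.41 [246. 211.]
jar [ 465. -391.   -6.] 0.68 [485. 226.]
2.6
```

View pics/w1.png

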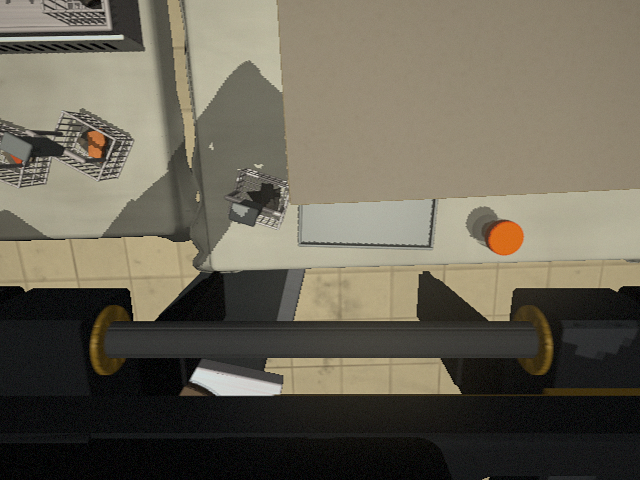

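Call:
apply_moves(
  increments=[
    [[-2.6, -0.3, -5.1], [0, 0, 0], 8],
    [[-2.6, -0.3, -5.1], [0, 0, 0], 8],
    [[-2.6, -0.3, -5.1], [0, 0, 0], 8],
    [[-2.6, -0.3, -5.1], [0, 0, 0], 8],
    [[-2.6, -0.3, -5.1], [0, 0, 0], 8],
  ],
)

```text
t: 3.22
eef_pos: [526.1, 122.3, 385.0]
tcp_rot: [-1.572, -0.002, -2.932]
ft_force: [0.8, -0.7, -0.1]
opening: 0.84
```

Call:
apply_moves(
  increments=[
    [[-2.6, -0.3, -5.1], [0, 0, 0], 8],
    [[-2.6, -0.3, -5.1], [0, 0, 0], 8],
    [[-2.6, -0.3, -5.1], [0, 0, 0], 8],
    [[-2.6, -0.3, -5.1], [0, 0, 0], 8],
    [[0, 0, 0], [0, 0, 0], 8],
  ],
)

```text
t: 3.85
eef_pos: [590.1, 347.1, 393.2]
tcp_rot: [-1.57, -0.007, -2.937]
ft_force: [0.8, -0.9, -0.4]
opening: 0.841
```

```bash
python3 - <<'E'
from h import *
print(tool())
d=shot('wrist'); save(d,'w2')
for t in('wet_1_grip','dry_1_grip','hook_1','collar_grip','pivot','dryer'): find(d,t)
E
```

```text
(array([590.06089205, 347.0706134 , 393.22648282]), array([[-9.79122179e-01, -6.59035485e-03,  2.03165760e-01],
       [-2.03157335e-01, -1.93064799e-03, -9.79144203e-01],
       [ 6.84514931e-03, -9.99976420e-01,  5.51461341e-04]]))
dry_1_grip [588. 336. 141.] 0.92 [330. 210.]
hook_1 [604. 255. 111.] 0.83 [400. 206.]
hook_1 [586. 334. 111.] 0.78 [330. 207.]
hook_1 [629. 172. 113.] 0.77 [475. 200.]
collar_grip [556. 453. 210.] 0.71 [202. 230.]
pivot [506. 440.  84.] 0.66 [236. 248.]
dryer [606. 254.   1.] 0.86 [386. 192.]
```

View pics/w2.png

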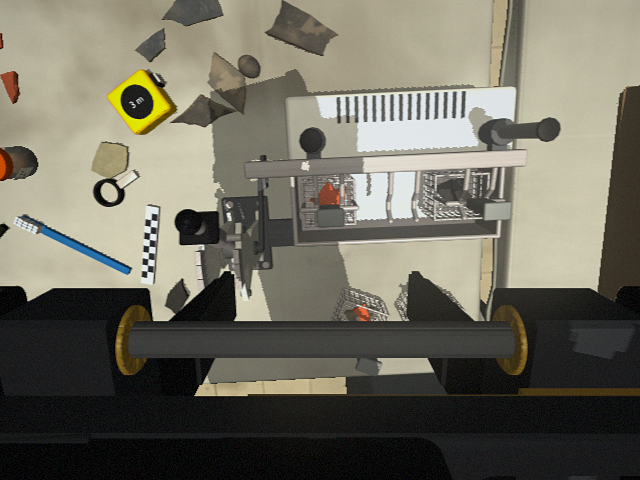

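Call:
apply_moves(
  increments=[
    [[0, 0, -5.5], [0, -2.9, 0], 8],
    [[-2, 0, -5.5], [0, 0, 0], 8],
    [[0, 2, 0], [0, 0, -7.7], 8],
    [[0, 0, 0], [0, 0, -7.7], 8],
    [[0, 0, 0], [0, 0, -7.7], 8],
  ],
)

```text
t: 4.82
eef_pos: [582.9, 455.2, 381.9]
tcp_rot: [-1.573, -0.41, -2.89]
ft_force: [0.5, 0.2, -0.1]
opening: 0.838
```

```bash
cat >> h.py <<'E'
YAW=0.255
DX=np.array([np.cos(YAW),np.sin(YAW),0]);DY=np.array([-np.sin(YAW),np.cos(YAW),0])
PIV=np.array([506.5,439.5,85.])
def to(P,yaw=YAW-np.pi,tilt=0):
    "shift (cm, tool axes) and turn (deg) to pose; tilt: about tool z"
    p,M=tool(); T=(R.from_euler('z',yaw)*R.from_euler('x',-np.pi/2)*R.from_euler('z',tilt)).as_matrix()
    print('pos',np.round(p),'shift',np.round(M.T@(np.array(P)-p)/10,2),'turn',np.round(np.degrees(R.from_matrix(M.T@T).as_rotvec()),1))
def stem(r,lean,piv=PIV): return piv+r*(np.sin(lean)*DX+np.cos(lean)*np.array([0,0,1]))
E
python3 - <<'E'
from h import *
for r in (200,122):to(stem(r,.4),tilt=-.4)
d=shot('wrist'); find(d,'collar_grip')
print(stem(130,.4))
E
```

```text
pos [583. 455. 382.] shift [-4.49 10.34 -0.38] turn [ 0.2 -0.2  0.6]
pos [583. 455. 382.] shift [-4.57 18.14 -0.35] turn [ 0.2 -0.2  0.6]
collar_grip [554. 451. 207.] 0.98 [317. 173.]
[555.48735875 452.26976856 204.73792922]
```

Call:
apply_moves(
  increments=[
    [[-4.5, 0, -0.4], [0, 0, 0.5], 8],
    [[0, 5, 0], [0, 0, 0], 7],
    [[0, 5, 0], [0, 0, 0], 7],
    [[0, 4, 0], [0, 0, 0], 6.5],
    [[0, 0, 0], [0, 0, 0], 6.5],
  ],
)

```text
t: 5.55
eef_pos: [578.0, 456.8, 224.0]
tcp_rot: [-1.574, -0.378, -2.894]
ft_force: [0.4, -0.5, 0.8]
opening: 0.688
```

```bash
python3 - <<'E'
from h import *
to(stem(122,.4),tilt=-.4)
E
```

```text
pos [578. 457. 224.] shift [ 1.43  3.44 -0.1 ] turn [ 0.3 -0.4 -1.3]
```

Call:
apply_moves(
  increments=[
    [[1.4, 1.5, -0.1], [0, 0, -1.3], 6.5],
    [[0, 1.9, 0], [0, 0, 0], 6],
    [[0, 0, 0], [0, 0, 0], 2],
    [[0, 0, 0], [0, 0, 0], 2],
    [[0, 0, 0], [0, 0, 0], 2],
  ],
)

```text
t: 6.18
eef_pos: [556.8, 452.8, 209.5]
tcp_rot: [-1.58, -0.378, -2.892]
ft_force: [-4.1, 11.8, -3.1]
opening: 0.376
```

```bash
python3 - <<'E'
from h import *
to(stem(122,.4),tilt=-.4)
s=readout.state();print(s['opening']*95,s['ft_force'])
E
```

```text
pos [557. 453. 210.] shift [-0.03  1.3   0.03] turn [ 0.7 -0.3 -1.3]
35.70269190973698 [-4.10650185 11.77005745 -3.05152934]
```

Call:
apply_moves(
  increments=[
    [[0, 0, 0], [0, 0, 0], 5],
    [[0, 0, 0], [0, 0, 0], 5],
    [[0, 1.4, 0], [0, 0, -1], 5],
    [[0, 0.4, 0], [0, 0, 0], 2],
    [[0, 0, 0], [0, 0, 0], 2],
  ],
)

```text
t: 6.8
eef_pos: [550.4, 451.5, 192.3]
tcp_rot: [-1.581, -0.395, -2.892]
ft_force: [-0.9, 10.5, 4.8]
opening: 0.373
```

Call:
apply_moves(
  increments=[
    [[0, 0, 0], [0, 0, 0], 2],
    [[0, 0, 0], [0, 0, 0], 2],
    [[0, -0.7, 0], [0, 0, 0], 2],
    [[0, -0.7, 0], [0, 0, 0], 2],
    [[0, -0.6, 0], [0, 0, 0], 2],
  ],
)

```text
t: 7.42
eef_pos: [556.3, 453.3, 207.7]
tcp_rot: [-1.579, -0.403, -2.892]
ft_force: [-14.0, 1.2, -36.5]
opening: 0.371
```

```bash
python3 - <<'E'
from h import *
to(stem(122,.4),tilt=-.4)
s=readout.state();print(s['opening']*95,s['ft_force'])
E
```

```text
pos [556. 453. 208.] shift [-0.02  1.12  0.09] turn [ 0.6 -0.3  0.2]
35.26478456805322 [-14.04060815   1.20615106 -36.53928397]
```

Call:
apply_moves(
  increments=[
    [[0, 0.25, 0], [0, 0, 0], 2],
    [[1.0, 0.04, 0], [0, 0, 4], 2],
    [[1.5, 0.1, 0], [0, 0, 6.5], 2],
    [[1.5, 0.1, 0], [0, 0, 6.5], 2],
    [[1.5, 0.1, 0], [0, 0, 6.5], 2],
  ],
)

```text
t: 8.05
eef_pos: [508.9, 441.3, 213.3]
tcp_rot: [-1.582, 0.029, -2.897]
ft_force: [8.3, 5.3, -6.4]
opening: 0.377
```

```bash
cat >> h.py <<'E'
def polar():
    p,M=tool(); v=p-PIV; a=v@DX; s=readout.state()
    print('r',round(np.hypot(a,v[2]),1),'lean',round(np.arctan2(a,v[2]),3),'dy',round(v@DY,1),'tilt',round(np.arctan2(-M[:,1]@DX,-M[2,1]),3),'open',round(s['opening']*95,1),'F',np.round(s['ft_force'],1),'t',s['t'])
E
python3 -c "
from h import *
polar()"
```

```text
r 128.3 lean 0.022 dy 1.1 tilt -0.029 open 35.9 F [ 8.3  5.3 -6.4] t 8.05
```

Call:
apply_moves(
  increments=[
    [[1.5, -0.2, 0], [0, 0, 6], 2],
    [[1.6, 0, 0], [0, 0, 6.5], 2],
    [[1.6, 0.05, 0], [0, 0, 6.5], 2],
    [[1.3, 0.05, 0], [0, 0, 5], 2],
    [[0, 0, 0], [0, 0, 0], 2],
  ],
)

```text
t: 8.68
eef_pos: [455.9, 427.9, 208.1]
tcp_rot: [-1.589, 0.477, -2.903]
ft_force: [2.2, 2.0, -14.6]
opening: 0.374
```

```bash
python3 -c "
from h import *
polar()"
```

```text
r 133.6 lean -0.399 dy 1.5 tilt -0.477 open 35.6 F [  2.2   2.  -14.6] t 8.675
```

Call:
apply_moves(
  increments=[
    [[0.3, 0.6, 0], [0, 0, -2], 2],
    [[0.1, 0.8, 0], [0, 0, -1], 2],
    [[0, 0, 0], [0, 0, 0], 6],
    [[0, 0, 0], [0, 0, 0], 7],
    [[0, 0, 0], [0, 0, 0], 7],
  ],
)

```text
t: 9.3
eef_pos: [460.9, 429.0, 197.2]
tcp_rot: [-1.591, 0.43, -2.904]
ft_force: [-0.3, 0.4, 0.3]
opening: 0.633
```

Call:
apply_moves(
  increments=[
    [[0, -5, 0], [0, 0, 0], 8],
    [[0, -5, 0], [0, 0, 0], 8],
    [[0, -5, 0], [0, 0, -7], 8],
    [[0, -4, 0], [0, 0, -8], 8],
    [[0, 0, 0], [0, 0, -8], 8],
  ],
)

```text
t: 9.93
eef_pos: [383.9, 407.1, 379.6]
tcp_rot: [-1.591, 0.02, -2.891]
ft_force: [0.1, 0.4, -0.3]
opening: 0.841
```

```bash
python3 - <<'E'
from h import *
polar()
print(stem(130,-.4),stem(146,-.4))
d=shot('wrist'); save(d,'w3')
for t in('wet_1_grip','dry_1_grip','hook_1','collar_grip'): find(d,t)
d=shot('side');find(d,'collar_grip'); find(d,'dry_1_grip');find(d,'wet_1_grip')
cv2.imwrite('pics/s1.png',cv2.resize(d['img'][180:380,170:420,::-1],None,fx=3,fy=3))
E
```

```text
r 320.8 lean -0.406 dy -0.4 tilt -0.02 open 79.9 F [ 0.1  0.4 -0.3] t 9.925
[457.51264125 426.73023144 204.73792922] [451.48342787 425.15856762 219.47490512]
hook_1 [588. 339. 191.] 0.77 [466.   8.]
hook_1 [605. 255. 188.] 0.71 [568.  14.]
collar_grip [457. 426. 208.] 0.85 [325. 138.]
collar_grip [458. 429. 210.] 0.91 [264. 281.]
collar_grip [585. 343. 219.] 0.6 [244. 246.]
collar_grip [419. 256.  99.] 0.44 [328. 296.]
dry_1_grip [585. 341. 220.] 0.73 [244. 245.]
wet_1_grip [438. -69. 125.] 0.75 [389. 234.]
```

View pics/w3.png

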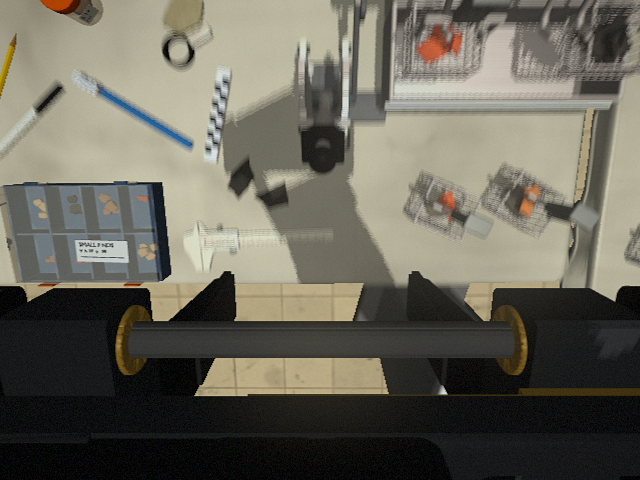

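View pics/s1.png

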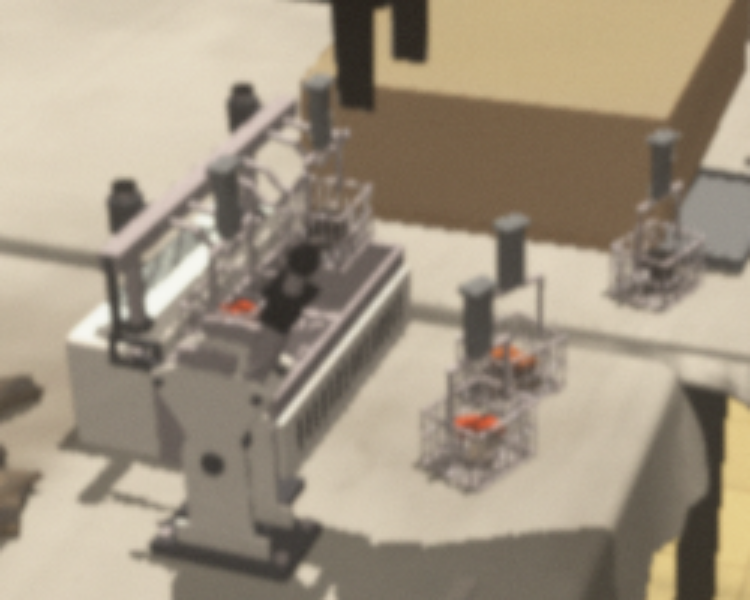

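Call:
apply_moves(
  increments=[
    [[-4.4, 0.5, 3], [0, 0, -1.1], 6],
    [[-4.4, 1, 3], [0, 0, 0], 6],
    [[-4.4, 1, 3], [0, 0, 0], 6],
    [[-4.4, 1, 2.9], [0, 0, 0], 6],
    [[0, 0, 0], [0, 0, 0], 6],
  ],
)

```text
t: 11.0
eef_pos: [588.2, 334.5, 338.1]
tcp_rot: [-1.587, 0.003, -2.888]
ft_force: [-0.4, 0.4, 1.2]
opening: 0.633
```

```bash
cat >> h.py <<'E'
H2=np.array([606,254.7,185.])
def hook(i): return H2+(2-i)*85*DY
def hgt(P,dz): return np.array(P)+[0,0,dz]
E
python3 - <<'E'
from h import *
to(hgt(hook(1),33-16))
d=shot('wrist');find(d,'dry_1_grip');find(d,'wet_1_grip');find(d,'hook_1')
print(hook(1))
E
```

```text
pos [588. 334. 338.] shift [ 0.34 13.61 -0.11] turn [ 0.9 -0.1 -0.2]
dry_1_grip [587. 337. 216.] 0.86 [320. 236.]
hook_1 [626. 170. 184.] 0.67 [523. 233.]
hook_1 [608. 256. 186.] 0.61 [420. 228.]
[584.55914027 336.95138013 185.        ]
```

Call:
apply_moves(
  increments=[
    [[0.2, 5, -0.1], [0.9, 0, 0], 6],
    [[0, 5, 0], [0, 0, 0], 6],
    [[0, 3.2, 0], [0, 0, 0], 5],
    [[0, 0.5, 0], [0, 0, 0], 5],
    [[0, 0, 0], [0, 0, 0], 1.5],
  ],
)

```text
t: 11.82
eef_pos: [579.9, 343.0, 207.4]
tcp_rot: [-1.574, 0.016, -2.878]
ft_force: [1.9, 0.3, 0.1]
opening: 0.472
```

Call:
apply_moves(
  increments=[
    [[0, 0, 0], [0, 0, 0], 1.5],
    [[0, 0, 0], [0, 0, 0], 1.5],
    [[0, 0, 0], [0, 0, 0], 1.5],
    [[0, 0, 0], [0, 0, 0], 1.5],
    [[0, 0, 0], [0, 0, 0], 1.5],
  ],
)

```text
t: 12.45
eef_pos: [580.6, 343.7, 211.3]
tcp_rot: [-1.575, 0.021, -2.877]
ft_force: [-0.6, -0.2, -2.2]
opening: 0.289
```

```bash
python3 - <<'E'
from h import *
to(hgt(hook(1),33-16)); polar()
E
```

```text
pos [581. 344. 211.] shift [-0.19  0.94  0.76] turn [ 0.2  0.5 -1.2]
r 135.0 lean 0.36 dy -111.4 tilt -0.021 open 27.4 F [-0.6 -0.2 -2.2] t 12.45
```

Call:
apply_moves(
  increments=[
    [[0, 0, 0], [0, 0, 0], 5],
    [[-0.2, 0, 0.6], [0, 0.5, -1], 5],
    [[0, 0.7, 0], [0, 0, 0], 5],
    [[0, 0.5, 0], [0, 0, 0], 1.5],
    [[0, 0.2, 0], [0, 0, 0], 1.5],
  ],
)

```text
t: 13.08
eef_pos: [584.6, 337.9, 196.3]
tcp_rot: [-1.575, 0.003, -2.887]
ft_force: [-0.3, -0.1, 0.2]
opening: 0.369
```

Call:
apply_moves(
  increments=[
    [[0, 0, 0], [0, 0, 0], 1.5],
    [[0, 0, 0], [0, 0, 0], 1.5],
    [[0, 0, 0], [0, 0, 0], 1.5],
    [[0, 0, 0], [0, 0, 0], 1.5],
    [[0, 0, 0], [0, 0, 0], 1.5],
  ],
)

```text
t: 13.7
eef_pos: [584.5, 337.9, 196.2]
tcp_rot: [-1.575, 0.003, -2.887]
ft_force: [0.6, -0.6, -1.2]
opening: 0.293
```

```bash
python3 - <<'E'
from h import *
to(hgt(hook(1),33-16)); polar()
E
```

```text
pos [584. 338. 196.] shift [ 0.02 -0.58  0.09] turn [ 0.2 -0.  -0.1]
r 121.9 lean 0.421 dy -118.0 tilt -0.003 open 27.8 F [ 0.6 -0.6 -1.2] t 13.7
```

Call:
apply_moves(
  increments=[
    [[0, -1.5, 0], [0, 0, 0], 1.5],
    [[0, -1.6, 0], [0, 0, 0], 1.5],
    [[2, 0, 0], [0, 0, 0], 1.5],
    [[3, 0, 0], [0, 0, 0], 1.5],
    [[3, 0, 0], [0, 0, 0], 1.5],
  ],
)

```text
t: 14.32
eef_pos: [507.0, 317.7, 232.5]
tcp_rot: [-1.576, 0.007, -2.888]
ft_force: [0.4, 0.1, -0.9]
opening: 0.288
```

```bash
python3 - <<'E'
from h import *
to([455,-260,310],yaw=.235-np.pi); polar()
d=shot('side'); find(d,'dry_1_grip')
E
```

```text
pos [507. 318. 232.] shift [19.5  -8.15 54.57] turn [ 0.3  1.1 -0.4]
r 150.5 lean -0.202 dy -118.0 tilt -0.007 open 27.4 F [ 0.4  0.1 -0.9] t 14.325
dry_1_grip [507. 321. 257.] 0.59 [276. 235.]
dry_1_grip [ 449. -216.    2.] 0.25 [408. 253.]
```

Call:
apply_moves(
  increments=[
    [[1.2, -3, 2], [0, 0, 0], 1.5],
    [[1.5, -3, 4], [0, 0, 0], 1.5],
    [[1.8, -2, 4.8], [0, 0, 0], 1.5],
    [[1.9, 0, 5.3], [0, 0, 0], 1.5],
    [[1.9, 0, 5.3], [0, 0, 0], 1.5],
  ],
)

```text
t: 15.05
eef_pos: [481.4, 86.1, 319.2]
tcp_rot: [-1.574, 0.014, -2.881]
ft_force: [1.2, 0.3, -0.5]
opening: 0.289
```

Call:
apply_moves(
  increments=[
    [[1.9, 0, 5.3], [0, 0, 0], 1.5],
    [[1.9, 0, 5.3], [0, 0, 0], 1.5],
    [[1.9, 0, 5.3], [0, 0, 0], 1.5],
    [[1.9, 0, 5.3], [0, 1.1, 0], 1.5],
    [[1.5, 0, 4.5], [0, 0, 0], 1.5],
  ],
)

```text
t: 15.68
eef_pos: [459.8, -196.3, 323.7]
tcp_rot: [-1.569, 0.023, -2.901]
ft_force: [1.6, 0.5, -0.7]
opening: 0.288
```

```bash
python3 - <<'E'
from h import *
to([455,-260,116],yaw=.235-np.pi); polar()
E
```

```text
pos [ 460. -196.  324.] shift [ 2.47 20.72  6.04] turn [-0.1  0.3 -1.3]
r 315.0 lean -0.711 dy -603.5 tilt -0.023 open 27.3 F [ 1.6  0.5 -0.7] t 15.675
```

Call:
apply_moves(
  increments=[
    [[1.2, 0, 2.5], [0, 0.3, -1.3], 1.5],
    [[1.1, 0, 2.0], [0, 0, 0], 1.5],
    [[0, 5, 0], [0, 0, 0], 1.5],
    [[0, 5, 0], [0, 0, 0], 1.5],
    [[0, 0, 0], [0, 0, 0], 1.5],
  ],
)

```text
t: 16.3
eef_pos: [450.1, -254.5, 226.9]
tcp_rot: [-1.562, 0.006, -2.913]
ft_force: [0.6, -0.1, 0.2]
opening: 0.289
```

```bash
python3 - <<'E'
from h import *
to([455,-260,116],yaw=.235-np.pi); polar()
d=shot('wrist'); save(d,'w4'); find(d,'tray_floor'); find(d,'dry_1_grip')
print(px(d,[454.8,-260.3,4]))
E
```

```text
pos [ 450. -255.  227.] shift [-0.29 11.1   0.55] turn [-0.5 -0.4 -0.3]
r 270.0 lean -1.017 dy -657.4 tilt -0.006 open 27.5 F [ 0.6 -0.1  0.2] t 16.3
tray_floor [ 443. -217.    3.] 0.6 [282. 212.]
dry_1_grip [ 452. -252.  245.] 0.65 [316. 303.]
(np.float64(325.32774286068286), np.float64(210.33896696468173))
```

View pics/w4.png

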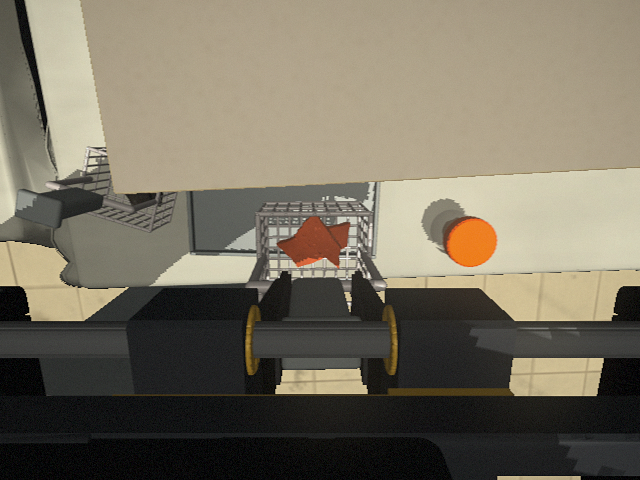

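Call:
apply_moves(
  increments=[
    [[-0.3, 4, 0.5], [0, -0.4, 0], 1.5],
    [[0, 4, 0], [0, 0, 0], 1.5],
    [[0, 2, 0], [0, 0, 0], 1.5],
    [[0, 0, 0], [0, 0, 0], 1.5],
    [[0, 0, 0], [0, 0, 0], 1.5],
  ],
)

```text
t: 17.08
eef_pos: [463.1, -264.3, 139.4]
tcp_rot: [-1.542, 0.023, -2.903]
ft_force: [0.6, 0.4, -1.2]
opening: 0.292
```

```bash
python3 - <<'E'
from h import *
to([455,-260,110],yaw=.235-np.pi); polar()
E
```

```text
pos [ 463. -264.  139.] shift [ 0.76  2.91 -0.69] turn [-1.7  0.2 -1.3]
r 226.1 lean -1.328 dy -670.1 tilt -0.022 open 27.7 F [ 0.6  0.4 -1.2] t 17.075
```

Call:
apply_moves(
  increments=[
    [[0.7, 1.5, -0.6], [-1.6, 0, -1.2], 1.5],
    [[0, 1.0, 0], [0, 0, 0], 1.5],
    [[0, 0, 0], [0, 0, 0], 1.5],
    [[0, 0, 0], [0, 0, 0], 1.5],
    [[0, 0, 0], [0, 0, 0], 1.5],
  ],
)

```text
t: 17.7
eef_pos: [455.7, -260.8, 114.7]
tcp_rot: [-1.569, 0.002, -2.904]
ft_force: [0.7, 0.6, -1.7]
opening: 0.29
```

```bash
python3 - <<'E'
from h import *
to([455,-260,110],yaw=.235-np.pi); polar()
E
```

```text
pos [ 456. -261.  115.] shift [ 0.05  0.47 -0.09] turn [-0.1  0.2 -0.1]
r 227.8 lean -1.44 dy -664.8 tilt -0.002 open 27.6 F [ 0.7  0.6 -1.7] t 17.7
```

Call:
apply_moves(
  increments=[
    [[0, 0.3, 0], [0, 0, 0], 1.5],
    [[0, 0.2, 0], [0, 0, 0], 1.5],
    [[0, 0, 0], [0, 0, 0], 4],
    [[0, 0, 0], [0, 0, 0], 4.5],
    [[0, 0, 0], [0, 0, 0], 4.5],
  ],
)

```text
t: 18.32
eef_pos: [456.3, -261.0, 111.3]
tcp_rot: [-1.567, 0.004, -2.904]
ft_force: [-0.1, -0.1, -0.2]
opening: 0.471
```

Call:
apply_moves(
  increments=[
    [[0, -3, 0], [0, 0, 0], 5],
    [[0, -5, 0], [0, 0, 0], 5],
    [[0, -5, 0], [0, 0, 0], 6],
    [[0, -5, 0], [0, 0, 0], 6],
    [[0, -2, 0], [0, 0, 0], 6],
  ],
)

```text
t: 18.95
eef_pos: [454.8, -260.4, 315.3]
tcp_rot: [-1.571, 0.001, -2.904]
ft_force: [0.3, -0.8, -0.6]
opening: 0.628
```

```bash
python3 - <<'E'
from h import *
p=hgt(hook(3),150); to(p); polar()
d=shot('wrist'); save(d,'w5'); find(d,'tray_floor'); find(d,'dry_1_grip'); find(d,'wet_1_grip')
E
```

```text
pos [ 455. -260.  315.] shift [-26.97  -1.94 -38.  ] turn [-0.  -1.  -0.1]
r 323.1 lean -0.777 dy -664.2 tilt -0.001 open 59.7 F [ 0.3 -0.8 -0.6] t 18.95
tray_floor [ 445. -219.    5.] 0.7 [286. 200.]
wet_1_grip [438. -75. 124.] 0.72 [122. 190.]
```

View pics/w5.png

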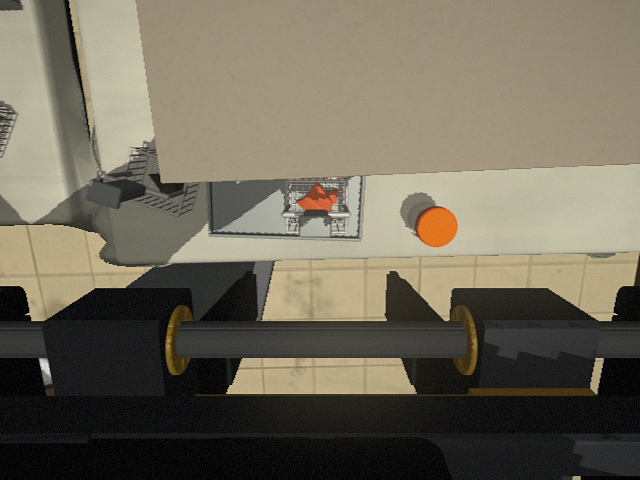

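```bash
python3 - <<'E'
from h import *
i=cv2.imread('pics/w5.png'); a=cv2.resize(i[140:260,200:380],None,fx=4,fy=4,interpolation=cv2.INTER_CUBIC)
d=shot('side'); b=d['img'][190:290,350:470,::-1]; b=cv2.resize(b,None,fx=4,fy=4)
for z in (4,54,99,132,160): print(z,px(d,[455,-260,z]))
a=cv2.resize(a,(600,400)); cv2.imwrite('pics/c1.png',np.vstack([a[:,:480],b]))
E
```

```text
4 (np.float64(412.5863879769198), np.float64(246.78706357977248))
54 (np.float64(413.54390722077164), np.float64(231.7389010555936))
99 (np.float64(414.4266656222288), np.float64(217.8656635410413))
132 (np.float64(415.0870789636066), np.float64(207.4867522470905))
160 (np.float64(415.6563331051377), np.float64(198.5404789535508))
```

View pics/c1.png

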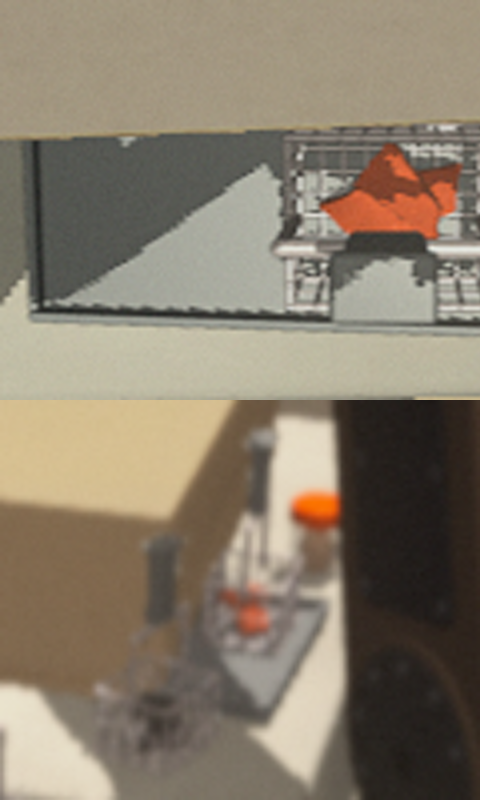

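Call:
apply_moves(
  increments=[
    [[-3.1, -0.2, -4.4], [0, -1, 0], 6],
    [[-3.1, -0.2, -4.4], [0, 0, 0], 6],
    [[-3.1, -0.2, -4.4], [0, 0, 0], 6],
    [[-3.1, -0.2, -4.4], [0, 0, 0], 6],
    [[-3.1, -0.2, -4.4], [0, 0, 0], 6],
  ],
)

```text
t: 19.82
eef_pos: [550.4, -4.0, 313.5]
tcp_rot: [-1.582, -0.013, -2.893]
ft_force: [-0.3, -0.4, -0.3]
opening: 0.632
```

Call:
apply_moves(
  increments=[
    [[-3.1, 0, -4.4], [0, 0, 0], 6],
    [[-3.1, 0, -4.4], [0, 0, 0], 6],
    [[-3.1, 0, -4.4], [0, 0, 0], 6],
    [[-1.5, 0, -2], [0, 0, 0], 6],
    [[0, 0, 0], [0, 0, 0], 6],
  ],
)

```text
t: 20.45
eef_pos: [618.2, 179.4, 303.2]
tcp_rot: [-1.584, -0.027, -2.889]
ft_force: [-0.9, 0.9, -0.8]
opening: 0.632
```

```bash
python3 - <<'E'
from h import *
to(hgt(hook(3),12)); polar()
d=shot('wrist'); find(d,'dry_1_grip'); find(d,'hook_1')
E
```

```text
pos [618. 179. 303.] shift [-1.01 10.59  1.04] turn [ 0.7 -0.1  1.5]
r 222.3 lean 0.192 dy -279.9 tilt 0.027 open 60.1 F [-0.9  0.9 -0.8] t 20.45
hook_1 [586. 338. 187.] 0.65 [108. 220.]
```

Call:
apply_moves(
  increments=[
    [[-0.9, 0, 1], [0.7, 0, 1.4], 6],
    [[0, 0, 0], [0, 0, 0], 6],
    [[0, 4, 0], [0, 0, 0], 6],
    [[0, 3.5, 0], [0, 0, 0], 5],
    [[0, 2, 0], [0, 0, 0], 5],
  ],
)

```text
t: 21.22
eef_pos: [631.1, 165.1, 209.8]
tcp_rot: [-1.569, 0.007, -2.897]
ft_force: [0.2, 0.0, 0.4]
opening: 0.531
```

```bash
python3 - <<'E'
from h import *
to(hgt(hook(3),12)); polar()
E
```

```text
pos [631. 165. 210.] shift [ 0.18  1.27 -0.81] turn [-0.1 -0.6 -0.4]
r 134.9 lean 0.39 dy -297.0 tilt -0.007 open 50.5 F [0.2 0.  0.4] t 21.225
```

Call:
apply_moves(
  increments=[
    [[0.1, 1, -0.7], [0, -0.5, -0.4], 5],
    [[0, 0.2, 0], [0, 0, 0], 1.5],
    [[0, 0, 0], [0, 0, 0], 1.5],
    [[0, 0, 0], [0, 0, 0], 1.5],
    [[0, 0, 0], [0, 0, 0], 1.5],
  ],
)

```text
t: 21.85
eef_pos: [628.7, 171.3, 198.8]
tcp_rot: [-1.569, 0.001, -2.888]
ft_force: [-0.4, -0.1, -1.1]
opening: 0.292
```

```bash
python3 - <<'E'
from h import *
to(hgt(hook(3),12)); polar()
E
```

```text
pos [629. 171. 199.] shift [ 0.09  0.18 -0.15] turn [-0.1 -0.1 -0. ]
r 124.5 lean 0.418 dy -290.4 tilt -0.001 open 27.7 F [-0.4 -0.1 -1.1] t 21.85
```

Call:
apply_moves(
  increments=[
    [[0, -1.5, 0], [0, 0, 0], 1.5],
    [[0, -1.6, 0], [0, 0, 0], 1.5],
    [[2, 0, 0], [0, 0, 0], 1.5],
    [[3, 0, 0], [0, 0, 0], 1.5],
    [[3, 0, 0], [0, 0, 0], 1.5],
  ],
)

```text
t: 22.48
eef_pos: [551.4, 151.0, 235.5]
tcp_rot: [-1.569, 0.006, -2.888]
ft_force: [0.2, -0.3, -1.8]
opening: 0.293
```

```bash
python3 - <<'E'
from h import *
to([435,-178,315],yaw=.235-np.pi); polar()
E
```

```text
pos [551. 151. 236.] shift [19.46 -8.   28.96] turn [-0.1  1.  -0.3]
r 153.3 lean -0.193 dy -290.4 tilt -0.006 open 27.8 F [ 0.2 -0.3 -1.8] t 22.475
```

Call:
apply_moves(
  increments=[
    [[1, -3, 1.5], [0, 0, 0], 1.5],
    [[2, -3, 3], [0, 0, 0], 1.5],
    [[3.2, -2, 4.6], [0, 1, 0], 1.5],
    [[3.2, 0, 4.7], [0, 0, 0], 1.5],
    [[3.2, 0, 4.7], [0, 0, 0], 1.5],
  ],
)

```text
t: 23.1
eef_pos: [470.7, -62.2, 324.5]
tcp_rot: [-1.565, 0.013, -2.9]
ft_force: [1.2, -1.6, -1.2]
opening: 0.291
```

Call:
apply_moves(
  increments=[
    [[3, 0, 4.5], [0, 0, 0], 1.5],
    [[2, 0, 3], [0, 0, 0], 1.5],
    [[0.8, 0, 1.2], [0, 0, 0], 1.5],
    [[0, 0, 0], [0, 0, 0], 1.5],
    [[0, 0, 0], [0, 0, 0], 1.5],
  ],
)

```text
t: 23.72
eef_pos: [433.0, -165.0, 329.6]
tcp_rot: [-1.561, 0.019, -2.904]
ft_force: [0.2, 0.1, -1.2]
opening: 0.29
```

```bash
python3 - <<'E'
from h import *
to([435,-178,118],yaw=.235-np.pi); polar()
d=shot('side'); find(d,'dry_1_grip'); find(d,'wet_1_grip')
E
```

```text
pos [ 433. -165.  330.] shift [ 0.51 21.17  1.1 ] turn [-0.6  0.1 -1.1]
r 331.4 lean -0.741 dy -566.4 tilt -0.019 open 27.5 F [ 0.2  0.1 -1.2] t 23.725
dry_1_grip [ 457. -255.  130.] 0.72 [414. 209.]
wet_1_grip [437. -71. 124.] 0.66 [390. 234.]
```

Call:
apply_moves(
  increments=[
    [[0.4, 0, 0.9], [-0.6, 0, -1.1], 1.5],
    [[0, 5, 0], [0, 0, 0], 1.5],
    [[0, 5, 0], [0, 0, 0], 1.5],
    [[0, 5, 0], [0, 0, 0], 1.5],
    [[0, 2, 0], [0, 0, 0], 1.5],
  ],
)

```text
t: 24.5
eef_pos: [432.9, -175.9, 156.0]
tcp_rot: [-1.57, -0.001, -2.9]
ft_force: [0.9, 0.2, -2.2]
opening: 0.294
```

```bash
python3 - <<'E'
from h import *
to([435,-178,114],yaw=.235-np.pi); polar()
E
```

```text
pos [ 433. -176.  156.] shift [-0.15  4.2   0.25] turn [-0.1  0.4  0.1]
r 237.3 lean -1.267 dy -577.0 tilt 0.001 open 27.9 F [ 0.9  0.2 -2.2] t 24.5
```

Call:
apply_moves(
  increments=[
    [[-0.1, 2, 0.2], [0, 0.4, 0], 1.5],
    [[0, 1.4, 0], [0, 0, 0], 1.5],
    [[0, 0, 0], [0, 0, 0], 1.5],
    [[0, 0.4, 0], [0, 0, 0], 1.5],
    [[0, 0, 0], [0, 0, 0], 1.5],
  ],
)

```text
t: 25.12
eef_pos: [434.9, -178.6, 115.1]
tcp_rot: [-1.573, -0.005, -2.906]
ft_force: [0.2, -0.5, -2.7]
opening: 0.292
```

```bash
python3 - <<'E'
from h import *
to([435,-178,114],yaw=.235-np.pi); polar()
E
```

```text
pos [ 435. -179.  115.] shift [-0.02  0.11 -0.06] turn [0.1 0.1 0.3]
r 227.2 lean -1.438 dy -580.1 tilt 0.005 open 27.7 F [ 0.2 -0.5 -2.7] t 25.125
```

Call:
apply_moves(
  increments=[
    [[0, 0.15, 0], [0, 0, 0], 1.5],
    [[0, 0, 0], [0, 0, 0], 4],
    [[0, 0, 0], [0, 0, 0], 4.5],
    [[0, 0, 0], [0, 0, 0], 4.5],
    [[0, -3, 0], [0, 0, 0], 5],
  ],
)

```text
t: 25.75
eef_pos: [434.9, -178.5, 143.9]
tcp_rot: [-1.574, -0.006, -2.905]
ft_force: [0.3, 0.4, -0.5]
opening: 0.512
```

Call:
apply_moves(
  increments=[
    [[0, -5, 0], [0, 0, 0], 5],
    [[0, -5, 0], [0, 0, 0], 5],
    [[-1, -4, -3], [0, 0, 0], 6],
    [[-1, 0, -4], [0, 0, 0], 6],
    [[-0.6, 0, -2.5], [0, 0, 0], 6],
  ],
)

```text
t: 26.38
eef_pos: [439.2, -79.2, 291.1]
tcp_rot: [-1.572, -0.002, -2.909]
ft_force: [0.7, 0.1, -0.1]
opening: 0.627
```

```bash
python3 - <<'E'
from h import *
polar()
d=shot('wrist'); save(d,'w6'); find(d,'dry_1_grip'); find(d,'wet_1_grip')
E
```

```text
r 284.4 lean -0.76 dy -484.9 tilt 0.002 open 59.6 F [ 0.7  0.1 -0.1] t 26.375
dry_1_grip [ 454. -254.  130.] 0.78 [517. 253.]
wet_1_grip [437. -72. 125.] 0.89 [312. 223.]
wet_1_grip [ 457. -255.  131.] 0.63 [519. 251.]
```

View pics/w6.png

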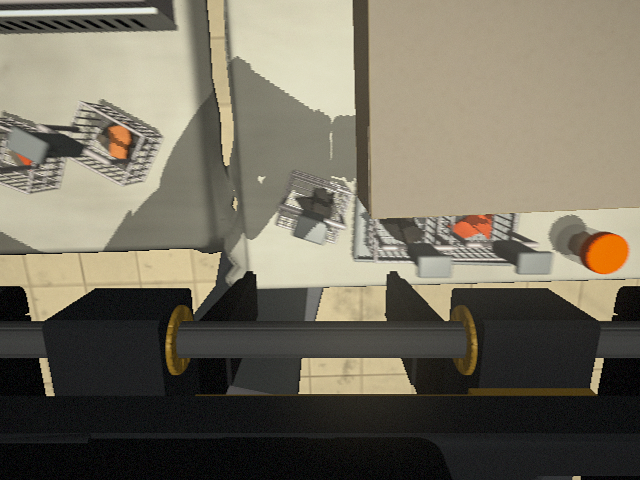

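```bash
python3 - <<'E'
from h import *
i=cv2.imread('pics/w6.png'); a=cv2.resize(i[160:260,260:360],None,fx=5,fy=5,interpolation=cv2.INTER_CUBIC); b=cv2.resize(i[90:200,0:170],None,fx=3.5,fy=3.5,interpolation=cv2.INTER_CUBIC)
o=np.zeros((500,800,3),np.uint8); o[:500,:500]=a; b=b[:,:]; b=cv2.resize(b,(300,194)); o[:194,500:]=b; cv2.imwrite('pics/c2.png',o)
E
```

```text
(no output)
```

View pics/c2.png

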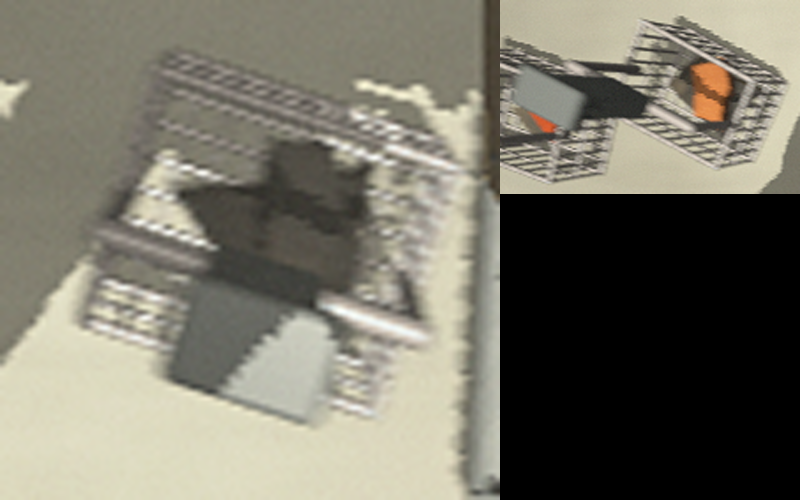

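Call:
apply_moves(
  increments=[
    [[0, 0, 0], [0, 9, 0], 6],
    [[0, 0, 0], [0, 8, 0], 6],
    [[0, 5, 0], [0, 0, 0], 6],
    [[0, 4, 0], [0, 0, 0], 6],
    [[0, 0, 0], [0, 0, 0], 6],
  ],
)

```text
t: 27.15
eef_pos: [439.8, -84.5, 198.5]
tcp_rot: [-1.57, -0.003, 3.067]
ft_force: [0.7, 0.9, 0.3]
opening: 0.627
```

```bash
python3 - <<'E'
from h import *
d=shot('wrist'); find(d,'wet_1_grip'); print(readout.state()['joints'])
to([437.5,-72,108],yaw=-3.214); polar()
E
```

```text
wet_1_grip [440. -74. 122.] 0.83 [305. 251.]
[-0.33601384  0.25918443  1.98880052 -0.00208422  0.89110793  1.31055968]
pos [441. -85. 201.] shift [ 0.47  9.29 -1.26] turn [-0.1 -0.1 -0.1]
r 227.3 lean -1.036 dy -490.8 tilt -0.001 open 59.5 F [-0.7  0.5  1.4] t 27.25
```

Call:
apply_moves(
  increments=[
    [[0.3, 0, -1.1], [0, 0, 0], 6],
    [[0, 4, 0], [0, 0, 0], 6],
    [[0, 4, 0], [0, 0, 0], 6],
    [[0, 1, 0], [0, 0, 0], 5.5],
    [[0, 0, 0], [0, 0, 0], 5.5],
  ],
)

```text
t: 27.88
eef_pos: [443.0, -73.1, 115.8]
tcp_rot: [-1.566, 0.014, 3.068]
ft_force: [0.1, 0.2, 0.8]
opening: 0.581
```

```bash
python3 - <<'E'
from h import *
to([438,-72.5,108],yaw=-3.214); polar()
E
```

```text
pos [443. -73. 116.] shift [ 0.51  0.77 -0.03] turn [-0.3 -0.1 -0.8]
r 193.2 lean -1.411 dy -480.0 tilt -0.012 open 55.2 F [0.1 0.2 0.8] t 27.875
```

Call:
apply_moves(
  increments=[
    [[0.4, 0.6, 0], [0, 0, -0.8], 5],
    [[0, 0, 0], [0, 0, 0], 2],
    [[0, 0, 0], [0, 0, 0], 1.5],
    [[0, 0, 0], [0, 0, 0], 1.5],
    [[0, 0, 0], [0, 0, 0], 1.5],
  ],
)

```text
t: 28.5
eef_pos: [440.2, -73.1, 112.5]
tcp_rot: [-1.565, 0.004, 3.068]
ft_force: [-0.4, 0.2, -1.4]
opening: 0.287
```

Call:
apply_moves(
  increments=[
    [[0, 0, 0], [0, 0, 0], 1.5],
    [[0, -4, 0], [0, 0, 0], 1.5],
    [[0, -5, 0], [0, -6, 0], 1.5],
    [[0, -5, 0], [0, -6, 0], 1.5],
    [[0, -5, 0], [0, -6, 0], 1.5],
  ],
)

```text
t: 29.12
eef_pos: [438.0, -71.5, 304.8]
tcp_rot: [-1.568, -0.005, -2.893]
ft_force: [1.7, -0.8, -1.5]
opening: 0.288
```

```bash
python3 - <<'E'
from h import *
to(hgt(hook(3)-100*DX,13+45)); polar()
d=shot('side'); find(d,'wet_1_grip')
E
```

```text
pos [438. -72. 305.] shift [-14.4    6.05 -18.93] turn [-0.1 -0.4  0.3]
r 293.9 lean -0.726 dy -477.2 tilt 0.005 open 27.4 F [ 1.7 -0.8 -1.5] t 29.125
wet_1_grip [628. 173. 182.] 0.73 [277. 230.]
wet_1_grip [433. -70. 319.] 0.7 [394. 165.]
```

Call:
apply_moves(
  increments=[
    [[-2.8, 0.5, -3.7], [0, 0, 0], 1.5],
    [[-2.8, 1.2, -3.7], [0, 0, 0], 1.5],
    [[-2.8, 1.2, -3.7], [0, 0, 0], 1.5],
    [[-2.8, 1.5, -3.7], [0, 0, 0], 1.5],
    [[-2, 1.5, -3], [0, 0, 0], 1.5],
  ],
)

```text
t: 29.85
eef_pos: [526.4, 136.2, 243.8]
tcp_rot: [-1.563, 0.002, -2.903]
ft_force: [0.4, -1.2, -0.7]
opening: 0.288
```

Call:
apply_moves(
  increments=[
    [[0, 0, 0], [0, 0, 0], 1.5],
    [[0, 0, 0], [0, 0, 0], 1.5],
    [[0, 0, 0], [0, 0, 0], 1.5],
    [[0, 0, 0], [0, 0, 0], 1.5],
    [[0, 0, 0], [0, 0, 0], 1.5],
  ],
)

```text
t: 30.48
eef_pos: [525.3, 135.8, 241.6]
tcp_rot: [-1.563, -0.002, -2.904]
ft_force: [-0.6, 0.2, -1.6]
opening: 0.293
```

```bash
python3 - <<'E'
from h import *
to(hgt(hook(3),43)); polar()
d=shot('wrist'); save(d,'w7'); find(d,'hook_1')
find(d,'wet_1_grip')
E
```

```text
pos [525. 136. 242.] shift [-10.79   1.33  -1.18] turn [-0.5 -1.   0.1]
r 167.1 lean -0.357 dy -298.7 tilt 0.002 open 27.9 F [-0.6  0.2 -1.6] t 30.475
wet_1_grip [523. 133. 253.] 0.96 [327. 310.]
```

View pics/w7.png

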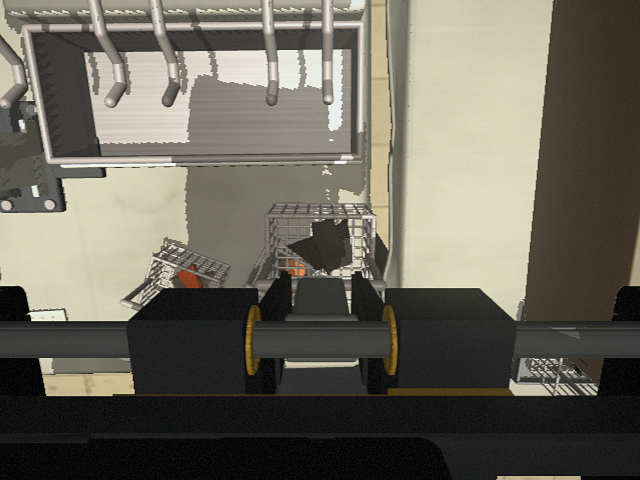

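```bash
python3 - <<'E'
from h import *
d=shot('wrist')
for s in(15,-15): print(px(d,hgt(hook(3)-16*DX+s*DY,11)))
to(hgt(hook(3),43))
d=shot('top'); 
p=d['c2w']
f=240/np.tan(np.radians(d['vfov'])/2)
for u,v in((300,263),(265,275)):
    r=p[:3,:3]@np.array([(u-d['cx'])/f,(v-d['cy'])/f,1]); c=p[:3,3]; print(c+r*(40-c[2])/r[2])
find(d,'wet_1_grip'); find(d,'wet_1_bar')
E
```

```text
(np.float64(270.2555850091374), np.float64(97.52663785488568))
(np.float64(327.6813304841857), np.float64(96.54120193342979))
pos [525. 136. 241.] shift [-10.78   1.3   -1.13] turn [-0.4 -1.   0.1]
[456.40121932 153.93856956  40.        ]
[424.02592365 250.83334375  40.        ]
wet_1_grip [525. 134. 249.] 0.54 [303. 231.]
wet_1_bar [527. 134. 217.] 0.47 [304. 231.]
```

Call:
apply_moves(
  increments=[
    [[0, 1, -1], [0, -1, 0], 1.5],
    [[0, 0, 0], [0, 0, 0], 1.5],
    [[-2, 0, 0], [0, 0, 0], 1.5],
    [[-2, 0, 0], [0, 0, 0], 1.5],
    [[0, 0, 0], [0, 0, 0], 1.5],
  ],
)

```text
t: 31.45
eef_pos: [561.8, 157.8, 229.6]
tcp_rot: [-1.563, -0.004, -2.883]
ft_force: [-0.2, 0.8, -1.8]
opening: 0.289
```

```bash
python3 - <<'E'
from h import *
to(hgt(hook(3),43)); polar()
E
```

```text
pos [562. 158. 230.] shift [-6.72  0.14  0.26] turn [-0.4  0.2  0.2]
r 145.7 lean -0.121 dy -286.6 tilt 0.004 open 27.5 F [-0.2  0.8 -1.8] t 31.45
```

Call:
apply_moves(
  increments=[
    [[-2, 0, 0.1], [0, 0, 0], 1.5],
    [[-2, 0, 0], [0, 0, 0], 1.5],
    [[-2, 0, 0], [0, 0, 0], 1.5],
    [[-0.7, 0, 0], [0, 0, 0], 1.5],
    [[0, 0, 0], [0, 0, 0], 1.5],
  ],
)

```text
t: 32.08
eef_pos: [624.8, 174.0, 228.7]
tcp_rot: [-1.563, -0.008, -2.882]
ft_force: [1.0, -0.2, -1.3]
opening: 0.289
```

```bash
python3 - <<'E'
from h import *
to(hgt(hook(3),18)); polar()
E
```

```text
pos [625. 174. 229.] shift [-0.23  2.57  0.2 ] turn [-0.4  0.3  0.4]
r 151.3 lean 0.32 dy -286.7 tilt 0.008 open 27.5 F [ 1.  -0.2 -1.3] t 32.075
```

Call:
apply_moves(
  increments=[
    [[-0.2, 1, 0.1], [0, 0, 0.3], 1.5],
    [[0, 1, 0], [0, 0, 0], 1.5],
    [[0, 0.3, 0], [0, 0, 0], 1.5],
    [[0, 0.2, 0], [0, 0, 0], 1.5],
    [[0, 0, 0], [0, 0, 0], 1.5],
  ],
)

```text
t: 32.7
eef_pos: [626.8, 173.3, 204.0]
tcp_rot: [-1.563, 0.003, -2.882]
ft_force: [0.3, 0.2, -0.6]
opening: 0.289
```

```bash
python3 - <<'E'
from h import *
to(hgt(hook(3),18)); polar()
E
```

```text
pos [627. 173. 204.] shift [-0.04  0.1   0.1 ] turn [-0.4  0.2 -0.1]
r 128.8 lean 0.392 dy -287.9 tilt -0.003 open 27.4 F [ 0.3  0.2 -0.6] t 32.7
```

Call:
apply_moves(
  increments=[
    [[0, 0.15, 0], [0, 0, 0], 1.5],
    [[0, 0, 0], [0, 0, 0], 4],
    [[0, 0, 0], [0, 0, 0], 4.5],
    [[0, 0, 0], [0, 0, 0], 4.5],
    [[0, -3, 0], [0, 0, 0], 5],
  ],
)

```text
t: 33.33
eef_pos: [625.3, 173.2, 230.5]
tcp_rot: [-1.563, -0.003, -2.882]
ft_force: [1.0, 1.2, 0.4]
opening: 0.51
```

Call:
apply_moves(
  increments=[
    [[0, -5, 0], [0, 0, 0], 5],
    [[3, -4, 0], [0, 0, 0], 5],
    [[5.5, 0, 0], [0, 0, 0], 6],
    [[5.5, 0, 0], [0, 0, 0], 6],
    [[2, 0, -1], [0, 0, 0], 6],
  ],
)

```text
t: 33.95
eef_pos: [464.7, 141.3, 323.9]
tcp_rot: [-1.563, -0.002, -2.883]
ft_force: [0.8, -0.2, 0.6]
opening: 0.63
```

```bash
python3 - <<'E'
from h import *
polar(); print(tool()[0])
d=shot('side'); find(d,'wet_1_grip'); find(d,'hook_1')
d=shot('wrist'); save(d,'w8'); find(d,'wet_1_grip'); find(d,'wet_1_bar')
E
```

```text
r 265.5 lean -0.451 dy -278.0 tilt 0.002 open 59.9 F [ 0.8 -0.2  0.6] t 33.95
[464.6571481  141.27857161 323.93290265]
wet_1_grip [621. 175. 220.] 0.95 [277. 217.]
hook_1 [604. 255. 179.] 0.95 [263. 246.]
hook_1 [628. 172. 179.] 0.92 [277. 231.]
hook_1 [582. 336. 181.] 0.61 [248. 260.]
hook_1 [418. 259. 132.] 0.52 [328. 285.]
wet_1_bar [627. 172. 181.] 0.58 [337.   9.]
```

View pics/w8.png

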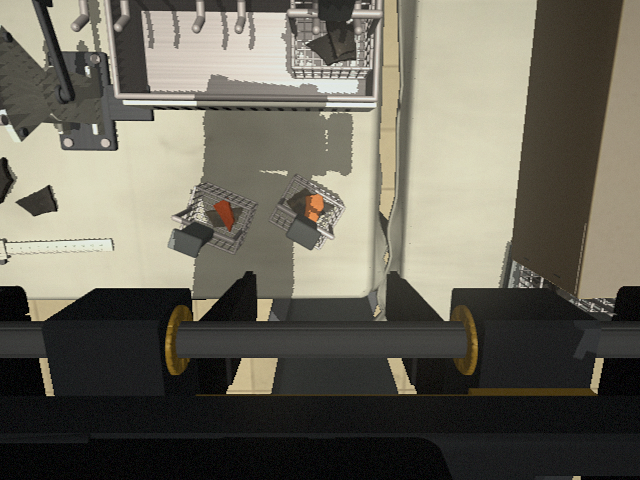

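```bash
python3 - <<'E'
from h import *
i=cv2.imread('pics/w8.png'); a=cv2.resize(i[165:265,155:355],None,fx=4,fy=4,interpolation=cv2.INTER_CUBIC)
cv2.imwrite('pics/c3.png',a)
E
```

```text
(no output)
```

View pics/c3.png

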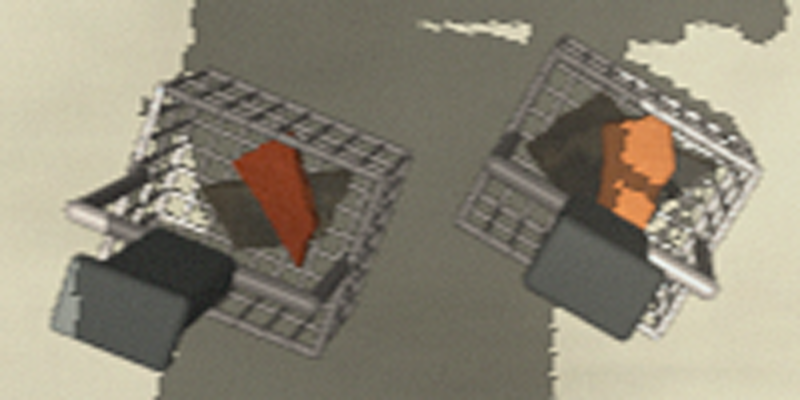

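```bash
cat >> h.py <<'E'
def unp(d,u,v,z):
    p=d['c2w'];f=240/np.tan(np.radians(d['vfov'])/2)
    r=p[:3,:3]@np.array([(u-d['cx'])/f,(v-d['cy'])/f,1]); c=p[:3,3]; return c+r*(z-c[2])/r[2]
E
python3 - <<'E'
from h import *
d=shot('wrist'); find(d,'wet_1_grip')
for a,b,c in (((277.5,206.25),(332.5,237.5),(303.75,232.5)),((173.75,217.5),(236.25,241.25),(185,243))):
    A,B=unp(d,*a,95),unp(d,*b,95); v=A-B; print(A,B,np.linalg.norm(v),'mid',(A+B)/2,'yaw',np.arctan2(-v[0],v[1]),'flange',unp(d,*c,156))
    to(hgt((A+B)/2,60),yaw=np.arctan2(-v[0],v[1])-np.pi)
E
```

```text
[461.60418042 184.58438087  95.        ] [444.04604827 120.99546434  95.        ] 65.9684645162548 mid [452.82511435 152.78992261  95.        ] yaw -0.26940659066605166 flange [455.73701154 153.04903479 156.        ]
pos [468. 142. 323.] shift [ 1.12 16.79 -1.56] turn [-0.5 30.3  0. ]
[422.76655301 285.69714333  95.        ] [414.31884464 218.01141978  95.        ] 68.21085654078222 mid [418.54269882 251.85428156  95.        ] yaw -0.12416577780624813 flange [419.46016313 253.11398902 156.        ]
pos [468. 142. 323.] shift [  1.89  16.71 -12.01] turn [-0.5 22.   0.1]
```

Call:
apply_moves(
  increments=[
    [[0.9, 0, -1.2], [0, 10, 0], 6],
    [[0, 2, 0], [0, 10, 0], 6],
    [[0, 4, 0], [0, 10, 0], 6],
    [[0, 2, 0], [0, 0, 0], 6],
    [[0, 0, 0], [0, 0, 0], 6],
  ],
)

```text
t: 34.98
eef_pos: [458.4, 150.8, 239.2]
tcp_rot: [-1.562, -0.0, 2.859]
ft_force: [0.5, -0.0, 1.1]
opening: 0.633
```

```bash
python3 - <<'E'
from h import *
to([454,153,110],yaw=-.27-np.pi); polar()
d=shot('wrist'); find(d,'wet_1_grip')
E
```

```text
pos [458. 151. 239.] shift [ 0.48 12.92 -0.2 ] turn [-0.5 -0.7  0. ]
r 195.0 lean -0.659 dy -267.2 tilt 0.005 open 60.1 F [ 0.5 -0.   1.1] t 34.975
```

Call:
apply_moves(
  increments=[
    [[0.4, 3, -0.2], [-0.5, -0.6, 0], 6],
    [[0, 5, 0], [0, 0, 0], 6],
    [[0, 4, 0], [0, 0, 0], 6],
    [[0, 0.5, 0], [0, 0, 0], 5.5],
    [[0, 0, 0], [0, 0, 0], 5],
  ],
)

```text
t: 35.7
eef_pos: [461.2, 154.8, 118.7]
tcp_rot: [-1.577, 0.013, 2.871]
ft_force: [0.5, 0.2, 0.4]
opening: 0.54
```

```bash
python3 - <<'E'
from h import *
to([454,153,110],yaw=-.27-np.pi); polar()
E
```

```text
pos [461. 155. 119.] shift [0.65 0.86 0.37] turn [ 0.4 -0.  -0.7]
r 120.5 lean -1.287 dy -264.1 tilt -0.014 open 51.3 F [0.5 0.2 0.4] t 35.7
```

Call:
apply_moves(
  increments=[
    [[0.6, 0.7, 0.3], [0.4, 0, -0.7], 5],
    [[0, 0, 0], [0, 0, 0], 4],
    [[0, 0, 0], [0, 0, 0], 1.5],
    [[0, 0, 0], [0, 0, 0], 1.5],
    [[0, 0, 0], [0, 0, 0], 1.5],
  ],
)

```text
t: 36.33
eef_pos: [455.8, 153.8, 114.8]
tcp_rot: [-1.572, 0.005, 2.872]
ft_force: [0.2, -0.0, -1.8]
opening: 0.29
```

Call:
apply_moves(
  increments=[
    [[0, 0, 0], [0, 0, 0], 1.5],
    [[0, 0, 0], [0, 0, 0], 1.5],
    [[0, 0, 0], [0, 0, 0], 1.5],
    [[0, 0, 0], [0, 0, 0], 1.5],
    [[0, 0, 0], [0, 0, 0], 1.5],
  ],
)

```text
t: 36.95
eef_pos: [455.7, 153.8, 114.6]
tcp_rot: [-1.572, 0.004, 2.872]
ft_force: [-0.9, 0.3, -0.1]
opening: 0.285
```

```bash
python3 - <<'E'
from h import *
to([454,153,110],yaw=-.27-np.pi); polar()
E
```

```text
pos [456. 154. 115.] shift [0.15 0.46 0.12] turn [ 0.1  0.  -0.3]
r 124.8 lean -1.331 dy -263.7 tilt -0.004 open 27.1 F [-0.9  0.3 -0.1] t 36.95
```

Call:
apply_moves(
  increments=[
    [[0, -3, 0], [0, 0, 0], 1.5],
    [[0, -4, 0], [0, -7, 0], 1.5],
    [[0, -4, 0], [0, -10, 0], 1.5],
    [[0, -1.5, 0], [0, -10, 0], 1.5],
    [[0, 0, 0], [0, -3, 0], 1.5],
  ],
)

```text
t: 37.58
eef_pos: [454.7, 153.7, 243.3]
tcp_rot: [-1.57, 0.003, -2.871]
ft_force: [0.2, 0.6, -2.1]
opening: 0.283
```

```bash
python3 - <<'E'
from h import *
to(hgt(hook(2)-70*DX,46)); polar()
d=shot('side'); find(d,'wet_1_grip')
E
```

```text
pos [455. 154. 243.] shift [-10.27   1.26  -5.8 ] turn [-0.1  0.9 -0.2]
r 200.0 lean -0.657 dy -263.5 tilt -0.003 open 26.9 F [ 0.2  0.6 -2.1] t 37.575
wet_1_grip [623. 177. 218.] 0.69 [276. 218.]
wet_1_grip [ 447. -217.    4.] 0.22 [409. 253.]
```

Call:
apply_moves(
  increments=[
    [[-3, 0.3, -1.7], [0, 0.9, 0], 1.5],
    [[-3.4, 0.3, -1.9], [0, 0, 0], 1.5],
    [[-2.5, 0.2, -1.5], [0, 0, 0], 1.5],
    [[0, 0, 0], [0, 0, 0], 1.5],
    [[0, 0, 0], [0, 0, 0], 1.5],
  ],
)

```text
t: 38.3
eef_pos: [528.4, 226.7, 232.0]
tcp_rot: [-1.57, -0.003, -2.899]
ft_force: [0.1, -0.2, -1.7]
opening: 0.291
```

```bash
python3 - <<'E'
from h import *
to(hgt(hook(2),46)); polar()
E
```

```text
pos [528. 227. 232.] shift [-8.21  0.08 -0.86] turn [-0.1 -0.7  0.2]
r 150.6 lean -0.218 dy -211.5 tilt 0.003 open 27.6 F [ 0.1 -0.2 -1.7] t 38.3
```

Call:
apply_moves(
  increments=[
    [[-0.5, -0.1, -0.7], [0, -0.7, 0], 1.5],
    [[-2, 0, 0], [0, 0, 0], 1.5],
    [[-2, 0, 0], [0, 0, 0], 1.5],
    [[-2, 0, 0], [0, 0, 0], 1.5],
    [[0, 0, 0], [0, 0, 0], 1.5],
  ],
)

```text
t: 38.92
eef_pos: [590.0, 249.8, 234.4]
tcp_rot: [-1.57, -0.002, -2.888]
ft_force: [-0.7, -0.3, -1.5]
opening: 0.288
```

```bash
python3 - <<'E'
from h import *
to(hgt(hook(2),46)); polar()
E
```

```text
pos [590. 250. 234.] shift [-1.68  0.33 -0.07] turn [-0.1 -0.1  0.1]
r 153.0 lean 0.217 dy -204.6 tilt 0.002 open 27.3 F [-0.7 -0.3 -1.5] t 38.925
```

Call:
apply_moves(
  increments=[
    [[-1.5, 0, 0], [0, 0, 0], 1.5],
    [[-0.1, 1, 0], [0, 0, 0], 1.5],
    [[0, 1, 0], [0, 0, 0], 1.5],
    [[0, 0.5, 0], [0, 0, 0], 1.5],
    [[0, 0, 0], [0, 0, 0], 1.5],
  ],
)

```text
t: 39.55
eef_pos: [602.0, 253.1, 207.6]
tcp_rot: [-1.57, -0.005, -2.887]
ft_force: [-0.1, -0.4, -1.0]
opening: 0.284
```

```bash
python3 - <<'E'
from h import *
to(hgt(hook(2),20)); polar()
E
```

```text
pos [602. 253. 208.] shift [-0.43  0.26 -0.05] turn [-0.1 -0.   0.3]
r 130.7 lean 0.354 dy -204.5 tilt 0.005 open 27.0 F [-0.1 -0.4 -1. ] t 39.55
```

Call:
apply_moves(
  increments=[
    [[-0.3, 0, 0], [0, 0, 0], 1.5],
    [[0, 0.3, 0], [0, 0, 0], 1.5],
    [[0, 0.1, 0], [0, 0, 0], 1.5],
    [[0, 0, 0], [0, 0, 0], 1.5],
    [[0, 0, 0], [0, 0, 0], 1.5],
  ],
)

```text
t: 40.17
eef_pos: [605.1, 253.9, 204.0]
tcp_rot: [-1.57, -0.004, -2.887]
ft_force: [-0.4, 0.2, -1.9]
opening: 0.288
```

```bash
python3 - <<'E'
from h import *
to(hgt(hook(2),20)); polar()
E
```

```text
pos [605. 254. 204.] shift [-0.1  -0.1  -0.05] turn [-0.1 -0.   0.2]
r 128.6 lean 0.388 dy -204.4 tilt 0.004 open 27.3 F [-0.4  0.2 -1.9] t 40.175
```

Call:
apply_moves(
  increments=[
    [[0, 0.2, 0], [0, 0, 0], 1.5],
    [[0, 0, 0], [0, 0, 0], 4],
    [[0, 0, 0], [0, 0, 0], 4.5],
    [[0, 0, 0], [0, 0, 0], 4.5],
    [[0, -3, 0], [0, 0, 0], 5],
  ],
)

```text
t: 40.8
eef_pos: [604.7, 253.8, 230.9]
tcp_rot: [-1.57, -0.007, -2.887]
ft_force: [0.0, 0.3, 0.1]
opening: 0.511
```

Call:
apply_moves(
  increments=[
    [[0, -5, 0], [0, 0, 0], 5],
    [[3, -4, 0], [0, 0, 0], 5],
    [[5.5, 0, 0], [0, 0, 0], 6],
    [[5.5, 0, -2], [0, 0, 0], 6],
    [[4, 0, -2], [0, 0, 0], 6],
  ],
)

```text
t: 41.42
eef_pos: [418.6, 246.5, 326.1]
tcp_rot: [-1.57, -0.002, -2.89]
ft_force: [0.8, 0.2, 0.5]
opening: 0.627
```

```bash
python3 - <<'E'
from h import *
polar(); to([419,253,110],yaw=-.124-np.pi)
d=shot('side'); find(d,'wet_1_grip'); find(d,'hook_1')
d=shot('wrist'); save(d,'w9'); find(d,'wet_1_grip'); find(d,'wet_1_bar')
E
```

```text
r 275.8 lean -0.507 dy -164.6 tilt 0.002 open 59.5 F [0.8 0.2 0.5] t 41.425
pos [419. 246. 326.] shift [-0.25 21.61 -0.63] turn [-0.1 21.5  0.1]
wet_1_grip [622. 181. 218.] 0.84 [276. 218.]
hook_1 [628. 171. 183.] 0.9 [277. 230.]
hook_1 [588. 337. 180.] 0.71 [245. 260.]
hook_1 [604. 255. 179.] 0.66 [263. 245.]
wet_1_grip [461. 429. 211.] 0.2 [ 84. 117.]
```

View pics/w9.png

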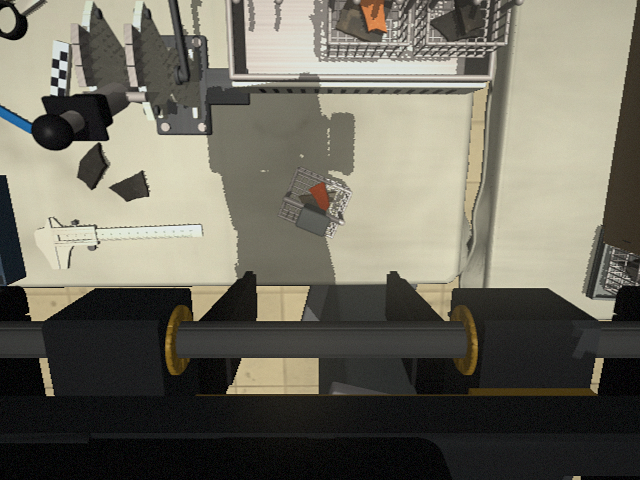

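```bash
python3 - <<'E'
from h import *
d=shot('wrist'); print(unp(d,315,219,156)); A,B=unp(d,286,194,95),unp(d,344,221,95); v=A-B; print((A+B)/2,np.linalg.norm(v),np.arctan2(-v[0],v[1])); print(px(d,[419,253,156]))
E
```

```text
[422.78468638 252.20134776 156.        ]
[422.79511136 252.73042314  95.        ] 66.50281329269338 -0.18839962118189063
(np.float64(313.0852234719759), np.float64(222.8306405903968))
```

Call:
apply_moves(
  increments=[
    [[-0.2, 0, -0.4], [0, 8, 0], 6],
    [[0, 3, 0], [0, 8, 0], 6],
    [[0, 5, 0], [0, 6, 0], 6],
    [[0, 3, 0], [0, 0, 0], 6],
    [[0, 0, 0], [0, 0, 0], 6],
  ],
)

```text
t: 42.4
eef_pos: [426.8, 250.0, 210.8]
tcp_rot: [-1.568, -0.004, 2.992]
ft_force: [0.6, -0.3, -0.1]
opening: 0.63
```

```bash
python3 - <<'E'
from h import *
to([419,253,110],yaw=-.14-np.pi); polar()
d=shot('wrist'); find(d,'wet_1_grip')
E
```

```text
pos [427. 250. 211.] shift [ 0.78 10.08 -0.21] turn [-0.2 -0.5  0.2]
r 177.3 lean -0.782 dy -163.3 tilt 0.005 open 59.8 F [ 0.6 -0.3 -0.1] t 42.4
```

Call:
apply_moves(
  increments=[
    [[0.4, 3, -0.2], [0, 0, 0], 6],
    [[0, 4, 0], [0, 0, 0], 6],
    [[0, 1.5, 0], [0, 0, 0], 5.5],
    [[0, 0, 0], [0, 0, 0], 5],
    [[0, 0, 0], [0, 0, 0], 5],
  ],
)

```text
t: 43.12
eef_pos: [429.5, 254.9, 133.2]
tcp_rot: [-1.577, 0.011, 2.992]
ft_force: [-0.3, -1.4, 0.6]
opening: 0.527
```

```bash
python3 - <<'E'
from h import *
to([420.5,252.7,110],yaw=-.15-np.pi); polar()
E
```

```text
pos [429. 255. 133.] shift [0.88 2.3  0.36] turn [ 0.3  0.  -0.6]
r 130.3 lean -1.192 dy -159.2 tilt -0.013 open 50.1 F [-0.3 -1.4  0.6] t 43.125
```

Call:
apply_moves(
  increments=[
    [[0.7, 1, 0.3], [0.3, 0, -0.6], 5],
    [[0, 0.9, 0], [0, 0, 0], 5],
    [[0, 0, 0], [0, 0, 0], 1.5],
    [[0, 0, 0], [0, 0, 0], 1.5],
    [[0, 0, 0], [0, 0, 0], 1.5],
  ],
)

```text
t: 43.75
eef_pos: [422.5, 253.2, 114.6]
tcp_rot: [-1.573, 0.003, 2.993]
ft_force: [-0.3, 0.9, -1.4]
opening: 0.291
```

Call:
apply_moves(
  increments=[
    [[0, 0, 0], [0, 0, 0], 1.5],
    [[0, 0, 0], [0, 0, 0], 1.5],
    [[0, 0, 0], [0, 0, 0], 1.5],
    [[0, 0, 0], [0, 0, 0], 1.5],
    [[0, 0, 0], [0, 0, 0], 1.5],
  ],
)

```text
t: 44.38
eef_pos: [422.5, 253.2, 114.7]
tcp_rot: [-1.573, 0.003, 2.993]
ft_force: [0.1, -0.1, -1.4]
opening: 0.287
```

```bash
python3 - <<'E'
from h import *
to([420.5,252.7,110],yaw=-.15-np.pi); polar()
E
```

```text
pos [423. 253. 115.] shift [0.19 0.47 0.08] turn [ 0.1  0.1 -0.1]
r 131.6 lean -1.343 dy -159.1 tilt -0.003 open 27.2 F [ 0.1 -0.1 -1.4] t 44.375
```

Call:
apply_moves(
  increments=[
    [[0, -3, 0], [0, 0, 0], 1.5],
    [[0, -4, 0], [0, -7, 0], 1.5],
    [[0, -4, 0], [0, -9, 0], 1.5],
    [[0, -1.5, 0], [0, -7, 0], 1.5],
    [[0, 0, 0], [0, 0, 0], 1.5],
  ],
)

```text
t: 45.0
eef_pos: [421.8, 252.8, 243.0]
tcp_rot: [-1.571, 0.002, -2.878]
ft_force: [-0.0, 0.4, -1.9]
opening: 0.292
```

```bash
python3 - <<'E'
from h import *
to(hgt(hook(1)-70*DX,46)); polar()
print((stem(183,-.4)-hook(1))@DX,(stem(183,-.4)-hook(1))@DY, stem(183,-.4)[2])
E
```

```text
pos [422. 253. 243.] shift [-10.91   1.22  -3.95] turn [ 0.   0.5 -0.1]
r 204.0 lean -0.685 dy -159.3 tilt -0.002 open 27.7 F [-0.   0.4 -1.9] t 45.0
-120.93110304786322 118.92259520236942 253.55416190252797
```

Call:
apply_moves(
  increments=[
    [[-3, 0.3, -1.2], [0, 0.4, 0], 1.5],
    [[-3.6, 0.3, -1.4], [0, 0, 0], 1.5],
    [[-2.5, 0.2, -0.8], [0, 0, 0], 1.5],
    [[0, 0, 0], [0, 0, 0], 1.5],
    [[0, 0, 0], [0, 0, 0], 1.5],
  ],
)

```text
t: 45.62
eef_pos: [501.5, 309.2, 229.7]
tcp_rot: [-1.57, -0.005, -2.9]
ft_force: [0.5, 0.1, -1.8]
opening: 0.288
```

```bash
python3 - <<'E'
from h import *
to(hgt(hook(1),46)); polar()
E
```

```text
pos [501. 309. 230.] shift [-8.73 -0.17 -0.71] turn [-0.  -0.8  0.3]
r 149.6 lean -0.255 dy -124.8 tilt 0.005 open 27.3 F [ 0.5  0.1 -1.8] t 45.625
```

Call:
apply_moves(
  increments=[
    [[-0.5, -0.3, -0.6], [0, -0.8, 0], 1.5],
    [[-2, 0, 0], [0, 0, 0], 1.5],
    [[-2, 0, 0], [0, 0, 0], 1.5],
    [[-2, 0, 0], [0, 0, 0], 1.5],
    [[-0.8, 0, 0], [0, 0, 0], 1.5],
  ],
)

```text
t: 46.25
eef_pos: [570.8, 334.4, 234.3]
tcp_rot: [-1.571, -0.004, -2.886]
ft_force: [-0.3, -0.4, -0.8]
opening: 0.285
```

```bash
python3 - <<'E'
from h import *
to(hgt(hook(1),46)); polar()
E
```

```text
pos [571. 334. 234.] shift [-1.4   0.32  0.1 ] turn [-0.   0.   0.2]
r 153.5 lean 0.235 dy -117.9 tilt 0.004 open 27.1 F [-0.3 -0.4 -0.8] t 46.25
```

Call:
apply_moves(
  increments=[
    [[-1.3, 0, 0], [0, 0, 0], 1.5],
    [[0, 0.9, 0], [0, 0, 0], 1.5],
    [[0, 1, 0], [0, 0, 0], 1.5],
    [[-0.1, 0.6, 0], [0, 0, 0], 1.5],
    [[0, 0, 0], [0, 0, 0], 1.5],
  ],
)

```text
t: 46.88
eef_pos: [583.4, 337.9, 207.1]
tcp_rot: [-1.57, -0.006, -2.886]
ft_force: [-0.2, 0.7, -0.8]
opening: 0.288
```

```bash
python3 - <<'E'
from h import *
to(hgt(hook(1),20)); polar()
E
```

```text
pos [583. 338. 207.] shift [-0.09  0.21  0.12] turn [-0.   0.   0.3]
r 131.5 lean 0.38 dy -117.7 tilt 0.006 open 27.4 F [-0.2  0.7 -0.8] t 46.875
```

Call:
apply_moves(
  increments=[
    [[0, 0.3, 0], [0, 0, 0], 1.5],
    [[0, 0.2, 0], [0, 0, 0], 1.5],
    [[0, 0, 0], [0, 0, 0], 4],
    [[0, 0, 0], [0, 0, 0], 4.5],
    [[0, 0, 0], [0, 0, 0], 4.5],
  ],
)

```text
t: 47.5
eef_pos: [583.7, 338.1, 203.1]
tcp_rot: [-1.571, -0.004, -2.886]
ft_force: [-0.2, -0.0, -0.4]
opening: 0.462
```

Call:
apply_moves(
  increments=[
    [[0, -3, 0], [0, 0, 0], 4.5],
    [[0, -5, 0], [0, 0, 0], 5],
    [[0, -5, 0], [0, 0, 0], 6],
    [[2, -2, -2], [0, 0, 0], 7],
    [[4, 0, -4], [0, 0, 0], 7],
  ],
)

```text
t: 48.12
eef_pos: [510.3, 380.8, 356.0]
tcp_rot: [-1.57, -0.007, -2.89]
ft_force: [-0.1, 1.2, -0.1]
opening: 0.726
```

```bash
python3 - <<'E'
from h import *
to(stem(280,-.4),tilt=.4); polar()
d=shot('side'); find(d,'wet_1_grip'); find(d,'collar_grip')
d=shot('wrist'); find(d,'wet_1_grip'); find(d,'collar_grip')
E
```

```text
pos [510. 381. 356.] shift [ 9.8   1.38 -5.75] turn [-0.1 -0.2 23.3]
r 271.2 lean -0.041 dy -57.8 tilt 0.007 open 68.9 F [-0.1  1.2 -0.1] t 48.125
wet_1_grip [623. 175. 217.] 0.79 [277. 218.]
wet_1_grip [454. 575.  -2.] 0.63 [224. 406.]
collar_grip [465. 430. 212.] 0.78 [260. 279.]
collar_grip [ 446. -215.    7.] 0.63 [408. 252.]
wet_1_grip [627. 173. 216.] 0.81 [620. 151.]
collar_grip [458. 428. 210.] 0.6 [253. 269.]
```

Call:
apply_moves(
  increments=[
    [[4.6, 0, -2.8], [0, 0, 0], 6.5],
    [[4.6, 0, -2.6], [0, 0, 0], 6.5],
    [[0, 0, 0], [0, 0, 8], 6.5],
    [[0, 0, 0], [0, 0, 8], 6.5],
    [[0, 0, 0], [0, 0, 7.3], 6.5],
  ],
)

```text
t: 49.05
eef_pos: [410.0, 408.6, 351.4]
tcp_rot: [-1.568, 0.404, -2.894]
ft_force: [0.4, -0.3, 0.4]
opening: 0.685
```

```bash
python3 - <<'E'
from h import *
to(stem(118,-.4),tilt=.4); polar()
E
```

```text
pos [410. 409. 351.] shift [ 1.13 16.67 -0.64] turn [-0.3 -0.4 -0.2]
r 284.9 lean -0.363 dy -5.5 tilt -0.404 open 65.0 F [ 0.4 -0.3  0.4] t 49.05
```

Call:
apply_moves(
  increments=[
    [[0.8, 2, -0.5], [0, -0.4, 0], 6.5],
    [[0, 3, 0], [0, 0, 0], 6.5],
    [[0, 3, 0], [0, 0, 0], 6.5],
    [[0, 0, 0], [0, 0, 0], 6.5],
    [[0, 0, 0], [0, 0, 0], 6.5],
  ],
)

```text
t: 49.68
eef_pos: [433.9, 417.4, 272.1]
tcp_rot: [-1.564, 0.404, -2.889]
ft_force: [0.5, 0.5, 0.2]
opening: 0.685
```

```bash
python3 - <<'E'
from h import *
to(stem(118,-.4),tilt=.4); polar()
E
```

```text
pos [434. 417. 272.] shift [ 0.34  8.38 -0.36] turn [-0.4 -0.1 -0.2]
r 201.9 lean -0.385 dy -3.0 tilt -0.404 open 65.1 F [0.5 0.5 0.2] t 49.675
```

Call:
apply_moves(
  increments=[
    [[0.2, 0, -0.2], [0, 0, 0], 6.5],
    [[0, 3, 0], [0, 0, 0], 6.5],
    [[0, 3, 0], [0, 0, 0], 6],
    [[0, 1.8, 0], [0, 0, 0], 6],
    [[0, 0, 0], [0, 0, 0], 6],
  ],
)

```text
t: 50.3
eef_pos: [462.4, 427.8, 203.3]
tcp_rot: [-1.568, 0.411, -2.89]
ft_force: [-0.6, 0.7, 0.2]
opening: 0.633
```

```bash
python3 - <<'E'
from h import *
to(stem(118,-.4),tilt=.4); polar()
E
```

```text
pos [462. 428. 203.] shift [ 0.41  0.86 -0.02] turn [-0.2 -0.2 -0.7]
r 126.8 lean -0.368 dy -0.2 tilt -0.411 open 60.1 F [-0.6  0.7  0.2] t 50.3
```

Call:
apply_moves(
  increments=[
    [[0.3, 0.8, 0], [0, 0, -0.6], 5],
    [[0, 0, 0], [0, 0, 0], 2],
    [[0, 0, 0], [0, 0, 0], 2],
    [[0, 0, 0], [0, 0, 0], 2],
    [[0, 0, 0], [0, 0, 0], 2],
  ],
)

```text
t: 50.92
eef_pos: [462.5, 429.1, 197.0]
tcp_rot: [-1.571, 0.404, -2.89]
ft_force: [1.6, 1.5, -3.9]
opening: 0.377
```

```bash
python3 - <<'E'
from h import *
to(stem(118,-.4),tilt=.4); polar()
E
```

```text
pos [462. 429. 197.] shift [0.2  0.28 0.11] turn [-0.1 -0.2 -0.2]
r 120.8 lean -0.384 dy 1.0 tilt -0.404 open 35.8 F [ 1.6  1.5 -3.9] t 50.925
```

Call:
apply_moves(
  increments=[
    [[0, 0, 0], [0, 0, 0], 2],
    [[0, -0.7, 0], [0, 0, 0], 2],
    [[0, -0.6, 0], [0, 0, 0], 2],
    [[0, -0.6, 0], [0, 0, 0], 2],
    [[0, 0, 0], [0, 0, 0], 2],
  ],
)

```text
t: 51.55
eef_pos: [455.6, 427.2, 213.2]
tcp_rot: [-1.571, 0.402, -2.89]
ft_force: [4.4, 5.0, -5.1]
opening: 0.373
```

```bash
python3 - <<'E'
from h import *
polar()
E
```

```text
r 138.5 lean -0.388 dy 1.0 tilt -0.402 open 35.4 F [ 4.4  5.  -5.1] t 51.55
```

Call:
apply_moves(
  increments=[
    [[-1.0, 0, 0], [0, 0, -4], 2],
    [[-1.6, 0.06, 0], [0, 0, -6.5], 2],
    [[-1.6, 0.06, 0], [0, 0, -6.5], 2],
    [[-1.6, 0.06, 0], [0, 0, -6.5], 2],
    [[0, 0, 0], [0, 0, 0], 2],
  ],
)

```text
t: 52.18
eef_pos: [507.5, 440.6, 223.1]
tcp_rot: [-1.571, -0.031, -2.887]
ft_force: [8.8, 4.3, -7.0]
opening: 0.372
```

```bash
python3 - <<'E'
from h import *
polar()
E
```

```text
r 138.1 lean 0.009 dy 0.8 tilt 0.031 open 35.3 F [ 8.8  4.3 -7. ] t 52.175
```

Call:
apply_moves(
  increments=[
    [[-1.5, 0.06, 0], [0, 0, -6], 2],
    [[-1.6, 0.06, 0], [0, 0, -6.5], 2],
    [[-1.6, 0.06, 0], [0, 0, -6.5], 2],
    [[-0.8, 0.06, 0], [0, 0, -2.5], 2],
    [[0, 0, 0], [0, 0, 0], 2],
  ],
)

```text
t: 52.8
eef_pos: [553.9, 452.5, 210.1]
tcp_rot: [-1.568, -0.435, -2.886]
ft_force: [-0.8, -1.1, -4.8]
opening: 0.378
```

```bash
python3 - <<'E'
from h import *
polar()
E
```

```text
r 134.4 lean 0.374 dy 0.6 tilt 0.435 open 35.9 F [-0.8 -1.1 -4.8] t 52.8
```

Call:
apply_moves(
  increments=[
    [[-0.4, 0.1, 0], [0, 0, 1.5], 2],
    [[-0.1, 0.7, 0], [0, 0, 0], 2],
    [[0, 0.7, 0], [0, 0, 0], 2],
    [[0, 0, 0], [0, 0, 0], 6],
    [[0, 0, 0], [0, 0, 0], 6.5],
  ],
)

```text
t: 53.42
eef_pos: [550.1, 451.5, 202.0]
tcp_rot: [-1.569, -0.405, -2.884]
ft_force: [-0.0, -0.8, 0.2]
opening: 0.53
```

```bash
python3 - <<'E'
from h import *
polar()
E
```

```text
r 125.4 lean 0.369 dy 0.6 tilt 0.405 open 50.3 F [-0.  -0.8  0.2] t 53.425
```

Call:
apply_moves(
  increments=[
    [[0, 0, 0], [0, 0, 0], 6.5],
    [[0, -4, 0], [0, 0, 0], 6.5],
    [[0, -5, 0], [0, 0, 0], 6.5],
    [[0, -5, 0], [0, 0, 0], 7],
    [[0, -4, 0], [0, 0, 5], 8],
  ],
)

```text
t: 54.05
eef_pos: [619.3, 469.9, 366.3]
tcp_rot: [-1.566, -0.327, -2.884]
ft_force: [0.7, 1.2, 0.5]
opening: 0.793
```

Call:
apply_moves(
  increments=[
    [[2, -1, 2], [0, 0, 8], 8],
    [[2, 0, 4], [0, 0, 8], 8],
    [[2, 0, 4], [0, 0, 2], 8],
    [[0, 0, 0], [0, 0, 0], 8],
    [[0, 0, 0], [0, 0, 0], 8],
  ],
)

```text
t: 54.68
eef_pos: [592.9, 358.1, 387.3]
tcp_rot: [-1.566, 0.003, -2.881]
ft_force: [-1.1, 0.8, 0.4]
opening: 0.841
```

```bash
python3 - <<'E'
from h import *
polar(); print(tool()[0],stem(130,.4))
d=shot('wrist'); find(d,'wet_1_grip'); find(d,'collar_grip'); find(d,'hook_1')
s=shot('side'); find(s,'wet_1_grip'); find(s,'collar_grip'); find(s,'dry_1_grip')
t=shot('top'); find(t,'wet_1_grip'); find(t,'collar_grip')
a=cv2.resize(s['img'][190:350,180:440],(780,480)[::1])[:,:,::-1]
a=cv2.resize(s['img'][190:350,180:440,::-1],(487,300)); b=cv2.resize(t['img'][140:310,140:480,::-1],(600,300))
w_=cv2.resize(d['img'][0:300,:,::-1],(640,300)); 
o=np.zeros((600,800,3),np.uint8); o[:300,:640]=w_; o[300:,:420]=a[:,30:450]; o[300:,420:]=b[:,110:490]; cv2.imwrite('pics/fin.png',o)
E
```

```text
r 308.8 lean 0.206 dy -100.5 tilt -0.004 open 79.9 F [-1.1  0.8  0.4] t 54.675
[592.92577406 358.14680795 387.30679148] [555.48735875 452.26976856 204.73792922]
wet_1_grip [627. 172. 146.] 0.7 [494. 224.]
wet_1_grip [585. 336. 110.] 0.61 [337. 217.]
collar_grip [555. 451. 207.] 0.98 [213. 235.]
hook_1 [586. 333. 112.] 0.94 [339. 217.]
hook_1 [605. 258. 112.] 0.85 [405. 217.]
hook_1 [628. 169. 111.] 0.63 [484. 217.]
hook_1 [604. 251. 141.] 0.16 [417. 224.]
collar_grip [557. 454. 210.] 0.84 [219. 273.]
collar_grip [585. 333. 114.] 0.63 [249. 286.]
dry_1_grip [ 454. -251.  134.] 0.95 [414. 208.]
wet_1_grip [629. 174. 137.] 0.58 [290. 196.]
wet_1_grip [625. 171. 110.] 0.45 [292. 198.]
```

View pics/fin.png

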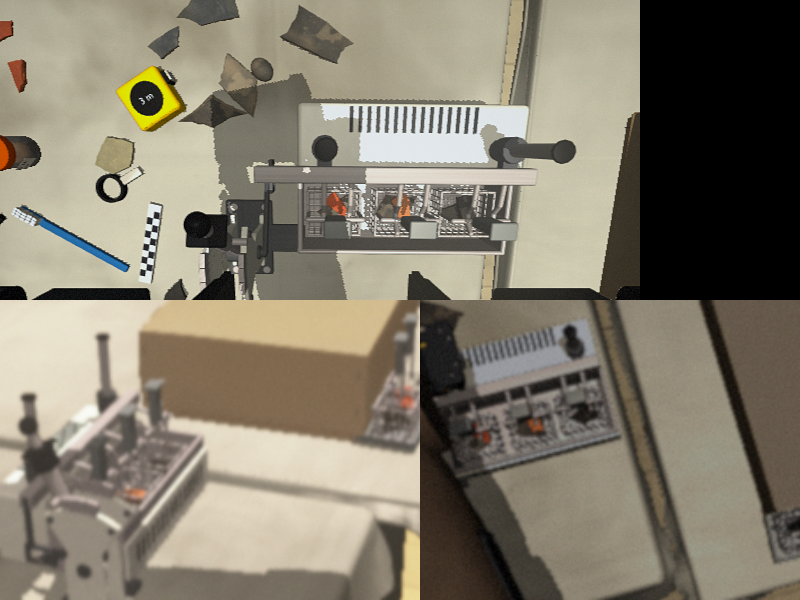

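```bash
python3 -c "
from cell import env
print(env.job_done())"
```

```text
the job is handed in; nothing more can be done
None
```

The batch is changed and the job is handed in at about 55 s of robot time. `env.job_done()` gave no verdict, as expected.

**What was done:**
- I lifted the collar, pulled the lever through the gate and raised the bar.
- I moved the dry baskets from hooks 1 and 3 to the grey out tray, standing side by side.
- All three damp baskets were present, and each now hangs on its own hook.
- I lifted the collar again, pushed the lever back through the gate and released it, so the baskets went down into the well.

**Last checks:**
- **Lever and collar:** the wrist camera put the collar at (555, 451, 207), against an expected (555, 452, 205) for lever back and collar down. A raised collar would sit about 15 mm higher.
- **Bar and baskets:** the hooks read about z = 111, which is the bar-down height. The last picture shows all three damp baskets in the well. The networks did not reliably pick out each damp basket there, so that check rests mainly on the picture and the hook readings.
- **Tray:** both dry baskets showed upright in the tray after the second was placed. In the last view the tray was only partly in frame, and the networks reported just one of the two.
- **Other:** the arm was clear of everything. I saw no sign of a basket being knocked aside or of the grip slackening, and I never went near the jar or the photo scale.

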